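# Turn a chuck disc over in the clamshell turnover

## Task

Set the yellow-knobbed chuck disc, knob up, in the pocket of the blue leaf that lies open on the turnover fixture and let go of it. Then swing the leaf by its orange bar right over against the white cover until both lie fully down on the other side, so that the disc ends upside down (knob down, blue face up) shut between them. Leave the other discs and the jar where they are.

Things in the scene. Friction and masses are not known exactly. Their poses are not given: they have to be found in the camera images.
- yellow_disc_center (a point): Loose aluminium chuck disc with a yellow knob, about 0.16 kg: disc 64 mm in diameter and 14 mm thick, blue underside; on top of it a central round knob 22 mm in diameter and 30 mm tall (grip here), total height 44 mm. This point is on the axis, half-way up (22 mm above the underside, so 8 mm above the disc's top face); z points to the knob's end. It starts knob up on a black mat 3 mm thick.
- turnover: Clamshell turnover fixture, fixed to the deck: grey base plate 150 x 300 x 10 mm. Origin at deck level under its centre; x along the hinge, z up, y from the open blue leaf's side (-y) to the side where it is laid over (+y). Leaf and cover turn about one hinge axis, parallel to x, 60 mm above the origin.
- leaf_pocket (a point): Centre of the floor of the blue leaf's pocket: 80 x 80 mm square, 6 mm deep (on the hinge side a tongue 24 mm wide stands 26 mm above the floor), 40 mm window in the floor. The frame is 96 mm wide along the hinge and reaches from 37 to 131 mm from the hinge axis; this point is 85 mm from the axis, 52 mm above the deck when the leaf lies open. z is the pocket's upward normal when open.
- leaf_bar (a point): Middle of the leaf's handle: an orange round bar 12 mm in diameter, parallel to the hinge, 75 mm free between its side rods, 39 mm clear of the frame. With the leaf open it is 60 mm above the deck at y = -176 mm of the fixture; it circles the hinge axis at 176 mm, over the top, to y = +176 mm, 60 mm high. It may turn between the fingers.
- leaf (a joint): Hinge of the blue leaf, rad: 0 lying open on the -y side, 1.57 upright, 3.14 turned fully over on the +y side (stops there). Stiff: it stays where it is left; about 4 N at the bar lifts it with the disc.
- cover (a joint): Hinge of the white cover, a similar frame reaching 131 mm from the hinge axis (so up to 191 mm above the deck); rad: 0 lying fully down on the +y side, 1.57 upright. It starts nearly upright, leaning away from the leaf, and stays where it is left; the leaf with the disc in it meets it and pushes it down. The knob passes through its window.
- black_disc: Bystander: the same disc with a black knob, on the mat, origin at the centre of its underside.
- red_disc: Bystander: the same disc with a red knob, on the mat, origin at the centre of its underside.
- jar: Bystander: small capped jar, 44 mm in diameter and 55 mm tall, on the mat, origin at the centre of its underside.
Things that resemble listed ones, but are neither listed nor needed, are in the scene too. What is shaped like the part that bears yellow_disc_center but purple is not meant.

How it is judged:
By the outcome, as a careful person would: the job done as asked, in the order asked, and still so for the second after the job is handed in, with the robot touching nothing.
It also fails if it takes over 67 s, if anything falls off the work surface, if the arm or the gripper's body presses on something with over 40 N, if the wrist force passes 120 N, or if a joint passes its speed limit or range.

## Robot

A 6-joint arm with a two-finger parallel gripper is mounted at the origin on the work surface. World frame = base frame: x ahead of the robot, y to its left, z up, the work surface at z = 0. Lengths are in m, angles in rad, forces in N, time in s.
With the tool pointing down it reaches from about 0.35 to 0.775 m from the base axis. Payload 5.5 kg.
Tool frame: the origin (TCP) lies at the very end of the fingers, on their centre line; the grasp point (between the pads) lies 19 mm behind it; z points along the fingers, y is the direction in which the jaws open and shut (so a half turn about z gives the same grasp; the last joint's range is limited). The gripper opens to 85 mm and grips with 20 to 120 N. Pads are 22 mm wide; open, the fingers measure 114 mm over their backs; the gripper's body (76 mm by 85 mm) begins 54 mm behind the grasp point. The pads swing forward as they close: fully open they stand 13 mm farther back than shut.
Start: joints at [-1.427, 0.313, 0.046, 1.304, 0, 1.431], TCP at [0.161, -0.552, 0.204] pointing down, gripper open.
Joint ranges: [-2.76, 2.76], [-0.86, 1.69], [-1.03, 1.26], [-2.2, 2.34], [-1.47, 1.5], [-3.14, 3.14]. Speed limits (rad/s): [2.57, 2.57, 3.14, 3.14, 3.14, 3.14].

## Interface

Orientations are given as a unit quaternion [w, x, y, z].
In Python, from workcell import get_state, vision, workorder, silhouettes, tip_of gives the robot as it stands.
- The arm moves only by the shell command python3 -m inch 'ROWS' [FORCE]. ROWS is JSON, a list of rows, each a list of 7 numbers: the shift along the tool's x, y, z in cm, then the turn, a rotation vector about the tool's x, y, z in degrees, then the finger opening in cm, from 0 to 8.54. In form: [[dx, dy, dz, rx, ry, rz, hand], ...]. A call has 1 to 5 rows; each row shifts and turns the commanded pose from where the row before left it, along the tool's axes as they then stand; what a row does not reach is not made up. A row lasts 1/10 s, in which the tool goes at most 50 mm and 8.59 degrees, less where a joint would pass 70% of its speed; a pose out of reach is approached as far as the arm can. A call with a gripper value outside its range is refused whole. The fingers move at their own pace and stop on an object; FORCE is the grip in N (left out, the last holds). Time passes only in rows, so rows that do not move let the fingers close. It gives the time, the measured TCP pose, the force and the opening at its end, in the units of the state.
- get_state(): the state, without advancing time (a new reading comes with each control period).
- vision.read_camera(name): name is "scene" or "top"; returns a dict with "pixels" (400x640x3 uint8, red, green, blue), "depth" (400x640 float32, m along the optical axis (not along the pixel's ray), 0 where there is no reading), "mtx" (3x3 intrinsics, pixels), "k1" (the pictures are not rectified: a ray, as slopes to the right and down, at radius r is drawn at 1 + k1 r^2 times it, then the intrinsics apply), "T" (4x4, takes a point from camera to world coordinates). Camera axes: x right, y up, looking along -z (the intrinsics and any distortion apply to the point x, -y, -z); pixel columns grow to the right and rows downward; lengths in m; the calibration is good to about 2 mm. A picture is of the moment at which its call begins.
- workorder.hand_in(): hands the job in, once; it reports no verdict.
Trained networks look in a picture, given as the dict that the camera call returned (one of the last four; its "shot" number tells which), for a name from the list of things; names that differ only in an ending like _2 or _b are one class to them, and where a whole thing is asked for, a point or a joint stands for the part that bears it (a point fixed in the world has none). Each returns a list of dicts, best first, with "confidence" (0 to 1); they miss things now and then, are a little off and sometimes report something else, mostly with a low value. They report only what shows in the picture. A call takes as long as a camera call. They do not tell look-alikes from the thing itself.
- silhouettes(picture, label): "mask" (400x640 bool, what is visible of it) and "location" ([column, row] in pixels, amid what is visible of it).
- tip_of(picture, label): "location" ([column, row] in pixels: a listed point, or the origin of a listed thing).
The state is a dict: "clock": time; "joint_pos": joint angles; "qvel": joint speeds; "tau": joint torques, N m; "tcp_pos": TCP position; "orientation": TCP orientation; "wrist_force": force on the tool from outside, world axes, zero at the start; "ft_torque": the same for the moment, N m; "finger_gap": finger opening in m.
Only numpy, scipy, OpenCV 4.12 (cv2) and the standard library are available. Lean on these libraries where they do the work, as an engineer would, in place of code of your own. Each camera call takes 0.05 s, during which the arm holds its last target.

## Working session

There is one attempt and no reset: what is moved stays moved. The work goes in short steps, Python scripts to look and compute and a shell command to move; the robot and the scene stay as the last step left them, time stands still between calls to the robot, and variables do not carry over. Pictures are saved under pics/ and viewed, and the job is handed in when it is done.

```bash
mkdir -p pics; ls; cat > h.py <<'E'
import numpy as np, cv2
from workcell import get_state, vision, workorder, silhouettes, tip_of
def save(p,n): cv2.imwrite('pics/'+n+'.png',p['pixels'][:,:,::-1])
def ray(p,c,r):
    K=p['mtx'];u=np.array([(c-K[0,2])/K[0,0],(r-K[1,2])/K[1,1]]);s=u.copy()
    for _ in range(20): s=u/(1+p['k1']*(s@s))
    return np.array([s[0],-s[1],-1.])
def w(p,c,r,d=None):
    if d is None: d=p['depth'][int(round(r)),int(round(c))]
    return (p['T']@np.r_[ray(p,c,r)*d,1])[:3]
def wz(p,c,r,z):
    o=p['T'][:3,3];d=p['T'][:3,:3]@ray(p,c,r);return o+d*(z-o[2])/d[2]
def cloud(p,m):
    rr,cc=np.nonzero(m&(p['depth']>0));return np.array([w(p,c,r) for c,r in zip(cc,rr)])
E
python3 - <<'E'
from h import *
for n in ['scene','top']:
    p=vision.read_camera(n);save(p,n+'0');print(n,p['T'].round(3).tolist())
    for l in ['yellow_disc_center','leaf_pocket','leaf_bar','turnover','black_disc','red_disc','jar']:
        try:
            for x in tip_of(p,l)[:3]:
                c,r=x['location'];print(l,round(x['confidence'],2),np.round(x['location'],1),w(p,c,r).round(3))
        except Exception as e: print(l,e)
print(get_state())
E
```

```text
pics
scene [[0.529, -0.695, 0.488, 0.883], [0.849, 0.435, -0.3, -0.361], [-0.004, 0.573, 0.819, 0.691], [0.0, 0.0, 0.0, 1.0]]
yellow_disc_center 0.95 [292.1 158. ] [ 0.366 -0.113  0.024]
yellow_disc_center 0.8 [279.9 272.1] [ 0.594 -0.265  0.045]
yellow_disc_center 0.65 [390.7 271.7] [ 0.694 -0.102  0.041]
leaf_pocket 0.69 [390.7 180.3] [0.518 0.039 0.008]
leaf_pocket 0.37 [285.7 272.8] [ 0.598 -0.257  0.039]
leaf_bar 0.86 [353.9 195.4] [ 0.543 -0.078  0.071]
turnover 0.25 [250.1 213.1] [ 0.45  -0.253  0.032]
turnover 0.15 [357.2 198.2] [ 0.551 -0.076  0.07 ]
black_disc 0.63 [202.8 264.7] [ 0.499 -0.374  0.025]
jar 0.63 [236.5 330.6] [ 0.652 -0.373  0.058]
top [[-0.012, 0.988, -0.152, 0.398], [-1.0, -0.015, -0.015, -0.125], [-0.017, 0.152, 0.988, 0.866], [0.0, 0.0, 0.0, 1.0]]
yellow_disc_center 0.97 [320.9 300.7] [ 0.354 -0.111  0.045]
yellow_disc_center 0.95 [398. 177.] [ 0.582 -0.259  0.045]
yellow_disc_center 0.76 [316.2 130.5] [ 0.678 -0.105  0.04 ]
leaf_pocket 0.87 [249.8 200.9] [0.547 0.028 0.01 ]
leaf_pocket 0.19 [212.3 204. ] [0.541 0.102 0.011]
leaf_bar 0.58 [299.3 201.5] [ 
[... 221 characters left out ...]
clock': 0.8, 'joint_pos': array([-1.42662425e+00,  3.13111609e-01,  4.61343000e-02,  1.30361540e+00,
        6.81728202e-06,  1.43117948e+00]), 'qvel': array([-2.64218322e-03, -1.01427720e-04, -2.94738408e-04, -1.97035160e-04,
        3.30257994e-04,  1.86069532e-05]), 'tau': array([-2.74591737e-03, -4.80387640e+01,  2.98795724e+01, -1.91579979e-04,
       -4.83235599e-04,  9.96636459e-06]), 'tcp_pos': array([ 0.16098899, -0.55206232,  0.20438757]), 'orientation': array([1.01801369e-04, 9.89949855e-01, 1.41418792e-01, 3.64051473e-06]), 'wrist_force': array([ 0.25403968,  0.91779262, -0.63604718]), 'ft_torque': array([ 0.03793392, -0.08378158,  0.05865227]), 'finger_gap': 0.08535513269290448}
```

View pics/scene0.png

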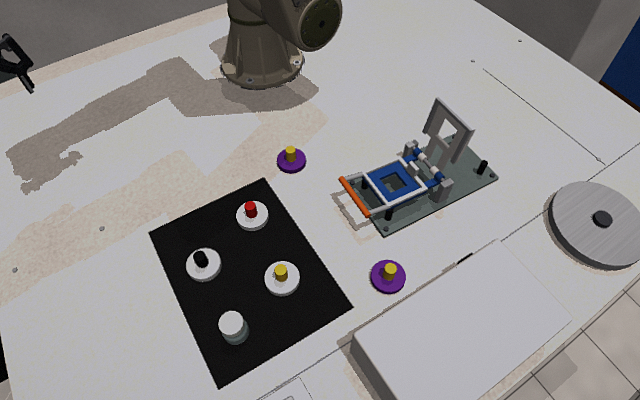

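View pics/top0.png

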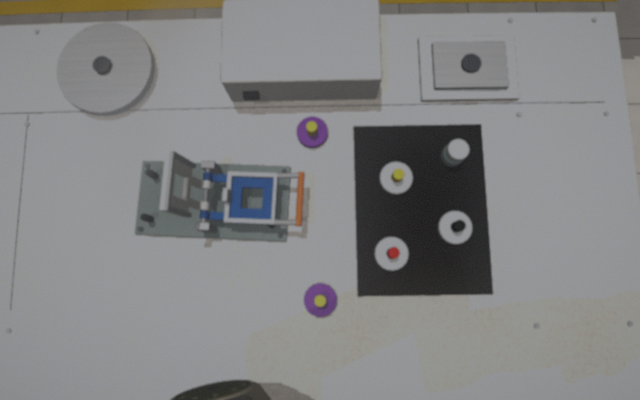

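The scene view shows the true yellow disc at about (282,277) on the mat, in top (398,177). The purple decoys are at (291,158) and (389,275). The fixture's bar is at top (299,199) and its leaf at (250,197). Next I'll measure by colour and depth.

```bash
python3 - <<'E'
from h import *
for n in ['top','scene']:
    p=vision.read_camera(n);im=cv2.cvtColor(p['pixels'],cv2.COLOR_RGB2HSV);H,S,V=im[:,:,0].astype(int),im[:,:,1],im[:,:,2]
    b={'top':(205,285,150,245),'scene':(330,450,140,240)}[n]
    R=np.zeros(H.shape,bool);R[b[2]:b[3],b[0]:b[1]+30]=1
    org=R&(H>4)&(H<18)&(S>150)&(V>80)
    c=cloud(p,org);print(n,'orange',len(c),np.median(c,0).round(4))
    t=c[c[:,2]>.06] ; 
    q=t[:,:2];d=np.linalg.svd(q-q.mean(0),full_matrices=0)[2][0];s=(q-q.mean(0))@d;print(' dir',d.round(3),'ang',np.degrees(np.arctan2(d[1],d[0])).round(2),'mid',(q.mean(0)+d*(np.percentile(s,1)+np.percentile(s,99))/2).round(4),'len',np.ptp(s).round(3),'z',np.percentile(t[:,2],[5,50,95]).round(3))
    bl=R&(H>100)&(H<125)&(S>120)
    c=cloud(p,bl);c=c[(c[:,2]>.04)&(c[:,2]<.06)];print(' blue',len(c),c.mean(0).round(4),cv2.minAreaRect((c[:,:2]*1000).astype(np.float32)))
    yr=np.zeros(H.shape,bool)
    x,y={'top':(398,177),'scene':(281,272)}[n];yr[y-14:y+15,x-14:x+15]=1
    ye=yr&(H>18)&(H<35)&(S>120)
    c=cloud(p,ye);print(' yel',len(c),c.mean(0).round(4),np.percentile(c[:,2],[50,95]).round(4))
    t=c[c[:,2]>.043];print(' top face',len(t),t.mean(0).round(4))
    yr[:]=0;yr[y-30:y+31,x-30:x+31]=1
    wh=yr&(S<60)&(V>140); c=cloud(p,wh);c=c[(c[:,2]>.01)&(c[:,2]<.025)]
    print(' disc',len(c),cv2.minEnclosingCircle((c[:,:2]*1000).astype(np.float32)),np.median(c[:,2]).round(4))
    # grey cover / leaf white / base
    R2=np.zeros(H.shape,bool)
    b={'top':(130,215,145,250),'scene':(415,480,90,190)}[n];R2[b[2]:b[3],b[0]:b[1]]=1
    c=cloud(p,R2);c=c[c[:,2]>.12];print(' cover hi',len(c),c.mean(0).round(4),np.percentile(c[:,:],[1,50,99],axis=0).round(3).tolist())
    big=cv2.resize(p['pixels'][140:260,130:330] if n=='top' else p['pixels'][90:240,320:510],None,fx=4,fy=4 if n=='top' else 3.9,interpolation=cv2.INTER_CUBIC);cv2.imwrite(f'pics/{n}_z.png',big[:,:,::-1])
    for l in ['leaf','cover','turnover']:
        for x in silhouettes(p,l)[:1]:
            c=cloud(p,x['mask']);print(l,x['confidence'],len(c),np.percentile(c,[1,50,99],axis=0).round(3).tolist())
E
```

```text
top orange 144 [ 0.5381 -0.0735  0.0724]
 dir [-0.998  0.056] ang 176.81 mid [ 0.5387 -0.0741] len 0.093 z [0.07  0.072 0.075]
 blue 1214 [0.5459 0.0273 0.0547] ((544.6094360351562, 37.2852668762207), (114.29524230957031, 84.58531188964844), 85.35484313964844)
 yel 86 [ 0.586  -0.2582  0.0456] [0.0464 0.0487]
 top face 76 [ 0.5868 -0.2587  0.0465]
 disc 514 ((588.20458984375, -259.87164306640625), 30.05830955505371) 0.0166
 cover hi 1290 [0.5504 0.1248 0.1682] [[0.503, 0.111, 0.121], [0.551, 0.124, 0.175], [0.598, 0.138, 0.191]]
leaf 0.83 3338 [[0.492, -0.079, 0.01], [0.543, 0.013, 0.058], [0.592, 0.104, 0.079]]
cover 0.72 1951 [[0.503, 0.095, 0.01], [0.553, 0.122, 0.148], [0.598, 0.154, 0.191]]
turnover 0.96 11942 [[0.473, -0.077, 0.004], [0.541, 0.091, 0.014], [0.622, 0.247, 0.19]]
scene orange 273 [ 0.5449 -0.078   0.0695]
 dir [ 0.998 -0.056] ang -3.23 mid [ 0.5418 -0.0776] len 0.101 z [0.065 0.07  0.072]
 blue 1211 [0.5485 0.0251 0.0523] ((550.644775390625, 35.96303939819336), (137.29574584960938, 91.76970672607422), 88.22413635253906)
 yel 182 [ 0.593  -0.2639  0.04  ] [0.0443 0.047 ]
 top face 114 [ 0.5907 -0.2626  0.0453]
 disc 672 ((590.1759033203125, -262.5936279296875), 31.563356399536133) 0.0153
 cover hi 1317 [0.5552 0.121  0.1617] [[0.505, 0.109, 0.121], [0.557, 0.121, 0.165], [0.601, 0.134, 0.188]]
leaf 0.63 2838 [[0.471, -0.082, -0.0], [0.548, 0.011, 0.055], [0.595, 0.103, 0.077]]
cover 0.74 2120 [[0.464, 0.092, -0.002], [0.553, 0.118, 0.139], [0.601, 0.246, 0.188]]
turnover 0.8 9919 [[0.476, -0.08, -0.002], [0.57, 0.087, 0.049], [0.63, 0.24, 0.187]]
```

View pics/top_z.png

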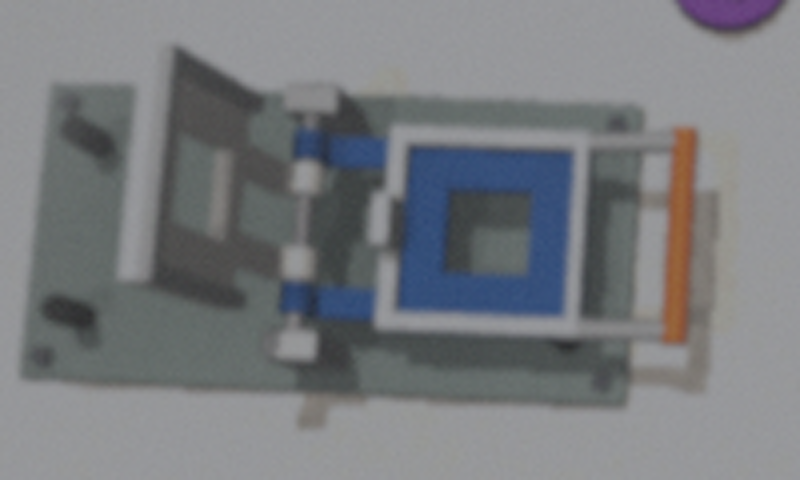

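View pics/scene_z.png

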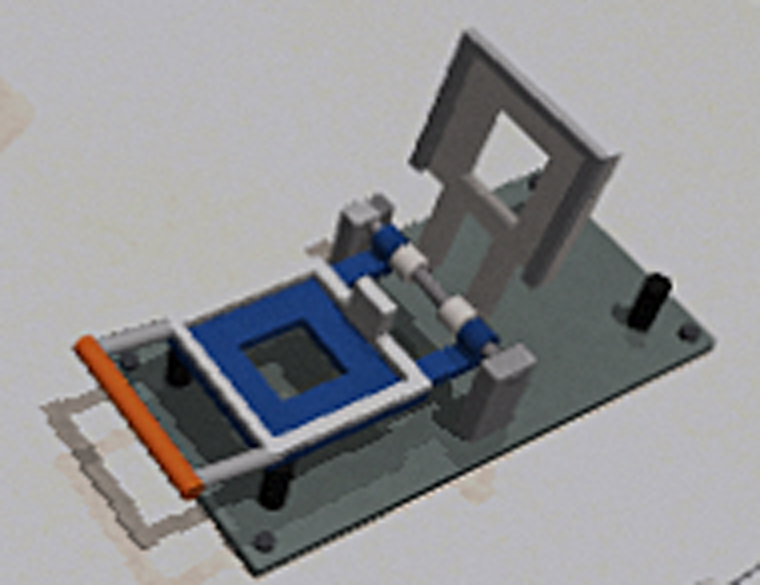

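```bash
python3 - <<'E'
from h import *
def go(p,pts,f,off,z):
    return np.array([wz(p,a/f[0]+off[0],b/f[1]+off[1],z)[:2] for a,b in pts])
P={n:vision.read_camera(n) for n in ['top','scene']}
t=((4,4),(130,140));s=((4,3.9),(320,90))
print('plate',go(P['top'],[(50,85),(640,105),(628,405),(22,378)],*t,.01).round(4).tolist())
for n,c,pts in [('top',t,[(445,190),(530,190),(530,275),(445,275)]),('scene',s,[(240,347),(305,323),(352,372),(285,404)])]:
    q=go(P[n],pts,*c,.052);print('window',n,q.round(4).tolist(),q.mean(0).round(4))
for n,c,pts in [('top',t,[(395,128),(590,130),(583,332),(375,328)]),('scene',s,[(175,325),(318,268),(430,385),(268,450)])]:
    q=go(P[n],pts,*c,.058);print('frame',n,q.round(4).tolist(),q.mean(0).round(4))
for n,c,pts in [('top',t,[(684,130),(676,342)]),('scene',s,[(86,347),(190,487)])]:
    q=go(P[n],pts,*c,.064);print('bar',n,q.round(4).tolist(),q.mean(0).round(4))
for n in P:
  for l in ['leaf_pocket','leaf_bar','yellow_disc_center']:
    for x in tip_of(P[n],l)[:3]: print(n,l,wz(P[n],*x['location'],{'leaf_pocket':.052,'leaf_bar':.06,'yellow_disc_center':.025}[l]).round(4))
E
```

```text
plate [[0.6308, 0.2459], [0.6152, -0.0516], [0.4662, -0.0456], [0.4831, 0.2524]]
window top [[0.5651, 0.0367], [0.5644, -0.0035], [0.5241, -0.0038], [0.5246, 0.036]] [0.5446 0.0164]
window scene [[0.5273, -0.003], [0.5321, 0.0339], [0.5691, 0.0341], [0.5673, -0.0059]] [0.549  0.0148]
frame top [[0.5939, 0.0596], [0.5914, -0.0323], [0.4962, -0.0294], [0.4994, 0.0669]] [0.5453 0.0162]
frame scene [[0.5023, -0.0252], [0.51, 0.0585], [0.5984, 0.0575], [0.5876, -0.0326]] [0.5496 0.0145]
bar top [[0.5893, -0.0767], [0.4903, -0.0726]] [ 0.5398 -0.0746]
bar scene [[0.4944, -0.073], [0.5881, -0.0785]] [ 0.5413 -0.0758]
top leaf_pocket [ 0.4361 -0.2352  0.052 ]
top leaf_bar [ 0.5399 -0.0735  0.06  ]
top yellow_disc_center [ 0.6895 -0.0988  0.025 ]
top yellow_disc_center [ 0.5893 -0.2556  0.025 ]
top yellow_disc_center [ 0.3557 -0.1048  0.025 ]
scene leaf_pocket [0.5469 0.0137 0.052 ]
scene leaf_bar [ 0.5429 -0.0762  0.06  ]
scene yellow_disc_center [ 0.5939 -0.2619  0.025 ]
scene yellow_disc_center [ 0.69   -0.0998  0.025 ]
scene yellow_disc_center [ 0.3569 -0.1136  0.025 ]
```

```bash
cat >> h.py <<'E'
from scipy.spatial.transform import Rotation as Ro
def delta(x,y,z,yaw=None):
    s=get_state();q=s['orientation'];R=Ro.from_quat([q[1],q[2],q[3],q[0]])
    M=R.as_matrix();d=M.T@(np.array([x,y,z])-s['tcp_pos'])*100
    psi=np.degrees(np.arctan2(M[1,0],M[0,0]))
    print('clk',round(s['clock'],2),'tcp',s['tcp_pos'].round(4),'tilt',np.degrees(np.arccos(-M[2,2])).round(2),'yaw',psi.round(2),'gap',round(s['finger_gap'],4),'F',s['wrist_force'].round(1))
    print('d cm',d.round(2))
    if yaw is not None:
        T=Ro.from_euler('z',yaw,degrees=True).as_matrix()@np.diag([1,-1,-1.])
        print('rot tool deg',np.degrees(Ro.from_matrix(M.T@T).as_rotvec()).round(2))
E
python3 -m inch '[[3,-1,0,0,0,0,8.5],[5,-1.5,0,0,0,0,8.5],[4.7,-1.5,0,0,0,0,8.5],[4.7,-1.5,0,0,0,0,8.5],[4.7,-1.5,0,0,0,0,8.5]]'
python3 -m inch '[[4.7,-1.5,0,0,0,0,8.5],[4.7,-1.5,0,0,0,0,8.5],[4.7,-1.5,0,0,0,0,8.5],[4.7,-1.5,0,0,0,0,8.5],[4,-1.5,0,0,0,0,8.5]]'
python3 -m inch '[[0,0,0,0,0,-7.8,8.5],[0,0,0,0,0,-7.8,8.5],[0,0,1,0,0,-7.8,8.5],[0,0,2,0,0,-7.8,8.5],[0,0,2,0,0,-7.8,8.5]]'
python3 -m inch '[[0,0,1,0,0,-7.8,8.5],[0,0,0,0,0,-7.8,8.5],[0,0,0,0,0,-7.8,8.5],[0,0,0,0,0,-7.8,6],[0,0,0,0,0,0,6]]'
python3 -c "
from h import *
delta(.589,-.261,.10,86.9)"
```

```text
clock: 2.1
tcp_pos: [0.353, -0.423, 0.2045]
orientation: [0.0, 0.99, 0.141, 0.0]
wrist_force: [0.2, -1.0, -0.1]
finger_gap: 0.0849
clock: 2.6
tcp_pos: [0.5516, -0.2867, 0.2043]
orientation: [0.0, 0.99, 0.142, 0.0]
wrist_force: [-0.2, -0.4, -0.4]
finger_gap: 0.0851
clock: 3.1
tcp_pos: [0.55, -0.2884, 0.1541]
orientation: [0.001, 0.885, 0.466, 0.0]
wrist_force: [0.4, -0.5, -1.2]
finger_gap: 0.0851
clock: 3.6
tcp_pos: [0.5496, -0.2883, 0.1442]
orientation: [-0.0, 0.728, 0.685, -0.0]
wrist_force: [-0.7, -0.1, 1.1]
finger_gap: 0.0604
clk 3.6 tcp [ 0.5496 -0.2883  0.1442] tilt 0.01 yaw 86.48 gap 0.0604 F [-0.7 -0.1  1.1]
d cm [2.97 3.77 4.42]
rot tool deg [-0.01 -0.   -0.42]
```

```bash

python3 -m inch '[[1.5,1.9,0,0,0,-0.4,6],[1.5,1.9,1,0,0,0,6],[0,0,2,0,0,0,6],[0,0,1.4,0,0,0,6],[0,0,0,0,0,0,6]]'
python3 - <<'E'
from h import *
for n in ['top','scene']:
    p=vision.read_camera(n);save(p,n+'1')
    for x in tip_of(p,'yellow_disc_center')[:3]: print(n,np.round(x['location']),wz(p,*x['location'],.025).round(4))
    z=p['pixels'][130:230,340:460] if n=='top' else p['pixels'][200:330,220:340]
    cv2.imwrite(f'pics/z1{n}.png',cv2.resize(z,None,fx=4,fy=4)[:,:,::-1])
delta(.589,-.261,.022,86.9)
E
```

```text
clock: 4.1
tcp_pos: [0.5879, -0.2595, 0.0978]
orientation: [-0.002, 0.727, 0.687, -0.001]
wrist_force: [-0.8, 0.4, -0.3]
finger_gap: 0.06
top [312. 129.] [ 0.6872 -0.0976  0.025 ]
scene [283. 276.] [ 0.5948 -0.2608  0.025 ]
scene [387. 273.] [ 0.6881 -0.1026  0.025 ]
scene [288. 156.] [ 0.3582 -0.1195  0.025 ]
clk 4.3 tcp [ 0.5898 -0.2611  0.1015] tilt 0.1 yaw 86.79 gap 0.0598 F [ 0.   0.2 -0.5]
d cm [ 0.01 -0.09  7.95]
rot tool deg [ 0.09  0.05 -0.11]
```

View pics/z1scene.png

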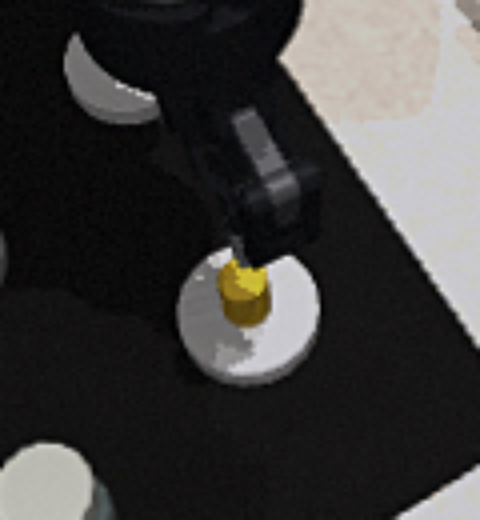

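View pics/z1top.png

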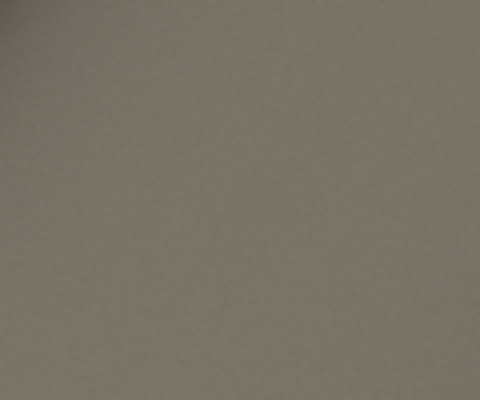

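The scene zoom shows the knob at (245,290), under the open fingers and between them. The arm blocks the top camera. I'll descend and grip.

```bash

python3 -m inch '[[0,0,2,0,0,0,6],[0,0,2.5,0,0,0,6],[0,0,2,0,0,0,6],[0,-0.1,1.4,0,0,0,6],[0,0,0,0,0,0,4]]' 30
python3 -m inch '[[0,0,0,0,0,0,2],[0,0,0,0,0,0,1],[0,0,0,0,0,0,1],[0,0,0,0,0,0,1],[0,0,0,0,0,0,1]]' 50
python3 -c "
from h import *
delta(.589,-.261,.022,86.9)"
```

```text
clock: 4.8
tcp_pos: [0.5871, -0.2601, 0.02]
orientation: [-0.001, 0.727, 0.687, -0.0]
wrist_force: [0.0, -0.1, -0.5]
finger_gap: 0.0466
clock: 5.3
tcp_pos: [0.5886, -0.2607, 0.0219]
orientation: [0.0, 0.726, 0.687, 0.0]
wrist_force: [0.7, 0.8, 0.2]
finger_gap: 0.0098
clk 5.3 tcp [ 0.5886 -0.2607  0.0219] tilt 0.06 yaw 86.86 gap 0.0098 F [0.7 0.8 0.2]
d cm [-0.03  0.04 -0.01]
rot tool deg [ 0.05  0.03 -0.04]
```

```bash

python3 - <<'E'
from h import *
p=vision.read_camera('scene');save(p,'s2')
z=p['pixels'][200:330,220:340]
cv2.imwrite(f'pics/z2.png',cv2.resize(z,None,fx=4,fy=4)[:,:,::-1])
E
```

```text
(no output)
```

View pics/z2.png

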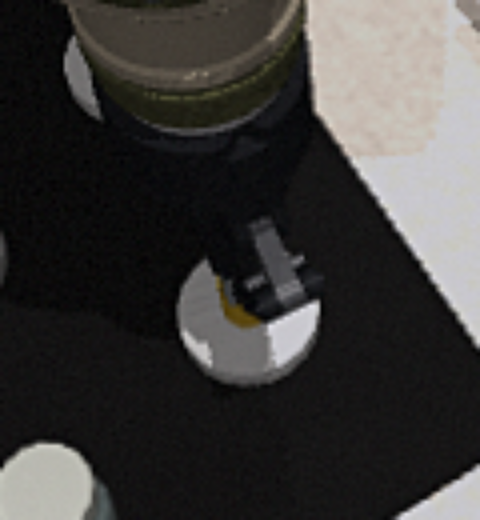

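```bash

python3 -m inch '[[0,0,0,0,0,0,0.5],[0,0,0,0,0,0,0.5],[0,0,0,0,0,0,0.5]]' 30
python3 - <<'E'
from h import *
p=vision.read_camera('scene');save(p,'s3')
im=cv2.cvtColor(p['pixels'],cv2.COLOR_RGB2HSV);H,S,V=im[:,:,0].astype(int),im[:,:,1],im[:,:,2]
m=(H>18)&(H<35)&(S>120);m[:250]=0;m[300:]=0;m[:,:260]=0;m[:,300:]=0
c=cloud(p,m);print(len(c),c.mean(0),np.percentile(c,[5,95],axis=0).round(4).tolist())
dk=cloud(p,(lambda b:b)(np.pad(np.ones((45,60),bool),((240,115),(265,315)))))
k=dk[(dk[:,2]>.024)&(dk[:,2]<.06)];print(np.percentile(k,[2,50,98],axis=0).round(4).tolist())
z=p['pixels'][230:300,240:330]
cv2.imwrite(f'pics/z3.png',cv2.resize(z,None,fx=8,fy=8,interpolation=cv2.INTER_CUBIC)[:,:,::-1])
E
```

```text
clock: 5.65
tcp_pos: [0.5883, -0.2605, 0.0213]
orientation: [0.0, 0.726, 0.687, -0.0]
wrist_force: [0.6, -0.2, 0.0]
finger_gap: 0.0052
49 [ 0.59855714 -0.27063903  0.03693853] [[0.5882, -0.2762, 0.0178], [0.631, -0.266, 0.1067]]
[[0.5821, -0.2735, 0.0265], [0.5958, -0.272, 0.0368], [0.6006, -0.2656, 0.0598]]
```

View pics/z3.png

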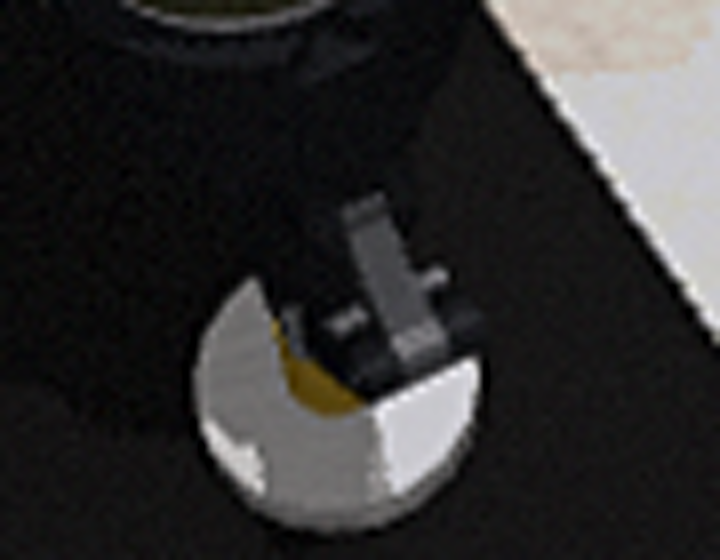

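```bash
cat >> h.py <<'E'
def proj(p,X):
    c=np.linalg.inv(p['T'])@np.r_[X,1];s=np.array([c[0],-c[1]])/-c[2];s=s*(1+p['k1']*(s@s));K=p['mtx'];return np.array([K[0,0]*s[0]+K[0,2],K[1,1]*s[1]+K[1,2]])
E
python3 - <<'E'
from h import *
p=vision.read_camera('scene')
def z(X): return ((proj(p,X)-[240,230])*8).round()
t=get_state()['tcp_pos']
for dz in (0,.019,.04): print(dz,z(t+[0,0,dz]),'+x3',z(t+[.003,0,dz]),'+x11',z(t+[.011,0,dz]),'+x25',z(t+[.025,-.001,dz]))
print('knob base/top',z([.589,-.261,.017]),z([.589,-.261,.047]), 'disc centre pic')
# disc circle fit
im=cv2.cvtColor(p['pixels'],cv2.COLOR_RGB2HSV);m=(im[:,:,1]<60)&(im[:,:,2]>90);m[:240]=0;m[310:]=0;m[:,:255]=0;m[:,310:]=0
rr,cc=np.nonzero(m);q=np.array([wz(p,c,r,.017)[:2] for c,r in zip(cc,rr)]);print(cv2.minEnclosingCircle((q*1000).astype(np.float32)))
E
```

```text
0 [334. 350.] +x3 [341. 360.] +x11 [359. 389.] +x25 [386. 441.]
0.019 [327. 313.] +x3 [334. 324.] +x11 [352. 353.] +x25 [380. 406.]
0.04 [319. 271.] +x3 [326. 282.] +x11 [344. 311.] +x25 [373. 366.]
knob base/top [336. 361.] [324. 304.] disc centre pic
((579.1619873046875, -237.50222778320312), 60.22128677368164)
```

```bash

python3 - <<'E'
from h import *
p=vision.read_camera('scene')
for y in range(250,430,20):
    print(y,[ (x,*(w(p,x/8+240,y/8+230)*1000).round().astype(int).tolist()) for x in range(260,500,30)])
E
```

```text
250 [(260, 607, -278, 122), (290, 607, -272, 115), (320, 630, -274, 157), (350, 630, -268, 152), (380, 633, -263, 151), (410, 567, -230, 1), (440, 570, -224, 1), (470, 573, -218, 0)]
270 [(260, 606, -278, 113), (290, 607, -273, 109), (320, 607, -266, 100), (350, 630, -269, 143), (380, 635, -265, 148), (410, 637, -260, 147), (440, 635, -253, 137), (470, 579, -221, 2)]
290 [(260, 582, -272, 54), (290, 606, -273, 98), (320, 610, -269, 100), (350, 628, -269, 132), (380, 638, -267, 147), (410, 640, -262, 146), (440, 638, -255, 134), (470, 583, -224, 1)]
310 [(260, 568, -269, 14), (290, 598, -272, 72), (320, 617, -272, 107), (350, 634, -271, 136), (380, 639, -268, 143), (410, 643, -263, 144), (440, 645, -258, 142), (470, 648, -254, 142)]
330 [(260, 573, -272, 16), (290, 598, -273, 64), (320, 627, -276, 121), (350, 883, -361, 691), (380, 642, -270, 141), (410, 644, -265, 140), (440, 647, -260, 139), (470, 650, -255, 139)]
350 [(260, 576, -274, 14), (290, 593, -272, 44), (320, 623, -275, 104), (350, 642, -276, 140), (380, 646, -272, 142), (410, 648, -267, 141), (440, 650, -262, 137), (470, 652, -257, 136)]
370 [(260, 581, -276, 15), (290, 594, -273, 36), (320, 623, -276, 94), (350, 644, -277, 136), (380, 648, -273, 138), (410, 651, -269, 140), (440, 652, -263, 134), (470, 605, -236, 14)]
390 [(260, 586, -279, 17), (290, 588, -272, 13), (320, 599, -269, 30), (350, 640, -277, 120), (380, 651, -275, 137), (410, 603, -250, 16), (440, 606, -244, 14), (470, 611, -239, 17)]
410 [(260, 590, -281, 15), (290, 593, -275, 16), (320, 599, -270, 20), (350, 601, -264, 17), (380, 603, -258, 13), (410, 608, -253, 17), (440, 611, -247, 16), (470, 611, -240, 9)]
```

The visible block is the outer knuckle, high up at z≈0.14, so the pads themselves are hidden. The gap reading of 5 mm disagrees with a 22 mm knob. I'll lift a little and look.

```bash

python3 -m inch '[[0,0,-1,0,0,0,0.5],[0,0,-2,0,0,0,0.5],[0,0,-2,0,0,0,0.5],[0,0,0,0,0,0,0.5]]' 50
python3 - <<'E'
from h import *
p=vision.read_camera('scene');save(p,'s4')
z=p['pixels'][200:310,210:330]
cv2.imwrite(f'pics/z4.png',cv2.resize(z,None,fx=5,fy=5,interpolation=cv2.INTER_CUBIC)[:,:,::-1])
delta(.589,-.261,.1)
E
```

```text
clock: 6.2
tcp_pos: [0.5905, -0.2618, 0.0753]
orientation: [0.003, 0.726, 0.687, 0.001]
wrist_force: [-0.5, -0.7, -0.5]
finger_gap: 0.0053
clk 6.25 tcp [ 0.5897 -0.2614  0.0736] tilt 0.24 yaw 86.86 gap 0.005 F [-0.7 -0.7  0.3]
d cm [ 0.03 -0.06 -2.64]
```

View pics/z4.png

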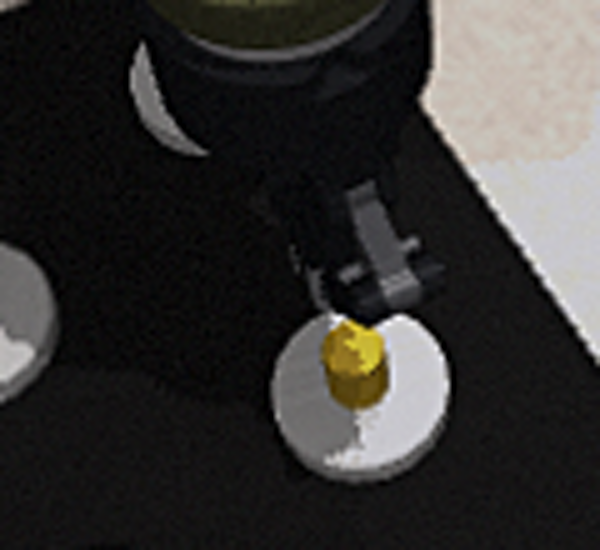

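```bash

python3 - <<'E'
from h import *
p=vision.read_camera('scene')
s=get_state();print(s['tcp_pos'],(proj(p,s['tcp_pos'])-[210,200])*5, (proj(p,s['tcp_pos']+[0,0,.019])-[210,200])*5,(proj(p,[.589,-.261,.047])-[210,200])*5)
b=p['depth'][200:310,210:330]
d=np.where(b>0,b,np.nan)
print(np.nanmin(d),np.nanmax(d))
g=cv2.resize(np.nan_to_num((1.0-d)/.3*255,nan=0).clip(0,255).astype(np.uint8),None,fx=5,fy=5,interpolation=cv2.INTER_NEAREST)
cv2.imwrite('pics/d4.png',cv2.applyColorMap(g,cv2.COLORMAP_JET))
z=p['pixels'][200:310,210:330].astype(float);z=(255*(z/255)**.4).astype(np.uint8)
cv2.imwrite(f'pics/g4.png',cv2.resize(z,None,fx=6.6,fy=5.4,interpolation=cv2.INTER_CUBIC)[:,:,::-1])
for y in range(240,340,10):
    print(y,[ (x,*(w(p,x/5+210,y/5+200)*1000).round().astype(int).tolist()) for x in range(270,400,15)])
E
```

```text
[ 0.58877967 -0.26084272  0.07212484] [346.45434471 306.73095386] [341.39208058 280.93412271] [352.71661767 339.76547439]
0.46514654 0.84531474
240 [(270, 515, -261, 1), (285, 518, -256, 2), (300, 606, -277, 163), (315, 607, -273, 161), (330, 605, -268, 153), (345, 607, -264, 152), (360, 634, -269, 201), (375, 637, -266, 201), (390, 638, -262, 200)]
250 [(270, 519, -263, 1), (285, 522, -258, 1), (300, 600, -276, 146), (315, 606, -273, 154), (330, 608, -269, 152), (345, 612, -266, 155), (360, 633, -269, 193), (375, 638, -267, 199), (390, 640, -263, 198)]
260 [(270, 522, -264, -1), (285, 526, -260, 2), (300, 601, -277, 142), (315, 607, -274, 149), (330, 611, -271, 152), (345, 615, -267, 155), (360, 633, -269, 186), (375, 641, -268, 199), (390, 642, -264, 196)]
270 [(270, 525, -266, -1), (285, 530, -262, 2), (300, 587, -273, 109), (315, 599, -272, 127), (330, 617, -273, 158), (345, 633, -274, 186), (360, 635, -271, 186), (375, 643, -269, 198), (390, 645, -266, 197)]
280 [(270, 531, -269, 2), (285, 534, -264, 2), (300, 537, -259, 3), (315, 599, -273, 122), (330, 624, -276, 168), (345, 63
[... 401 characters left out ...]
), (345, 635, -277, 174), (360, 647, -276, 194), (375, 649, -273, 194), (390, 650, -269, 191)]
310 [(270, 541, -274, 1), (285, 545, -270, 3), (300, 547, -265, 0), (315, 550, -260, 1), (330, 560, -257, 16), (345, 634, -277, 165), (360, 648, -277, 190), (375, 651, -274, 193), (390, 652, -270, 190)]
320 [(270, 545, -276, 1), (285, 548, -271, 1), (300, 551, -267, 2), (315, 560, -264, 15), (330, 563, -259, 14), (345, 580, -259, 44), (360, 646, -277, 181), (375, 651, -275, 187), (390, 575, -241, 17)]
330 [(270, 550, -278, 4), (285, 551, -273, 1), (300, 561, -270, 15), (315, 565, -266, 17), (330, 580, -266, 44), (345, 584, -261, 46), (360, 586, -257, 46), (375, 590, -253, 48), (390, 578, -243, 15)]
```

View pics/g4.png

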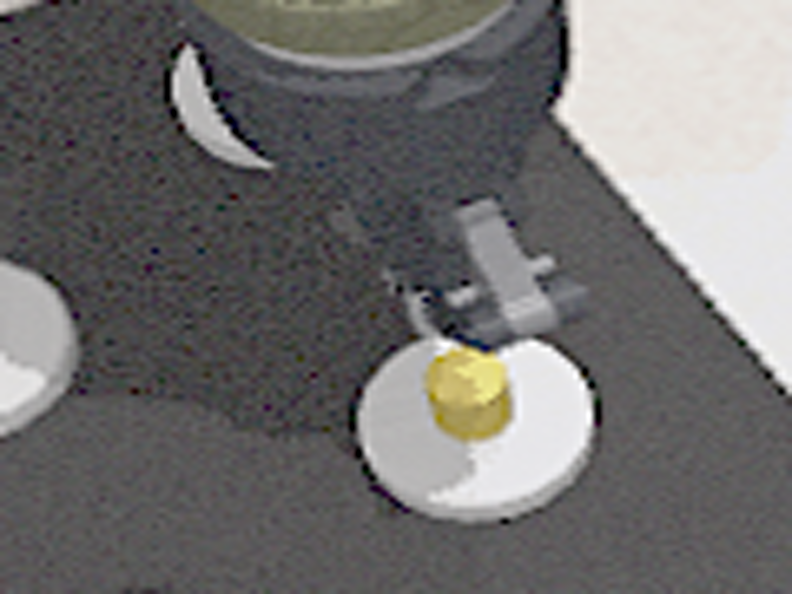

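View pics/d4.png

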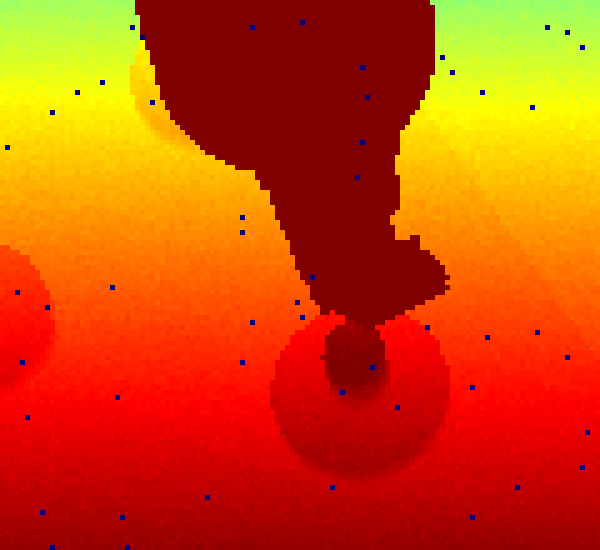

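The disc stayed put and undisturbed, so the grasp missed although the TCP was over the knob. Before retrying, I'll raise the hand, turn the jaws side-on to the camera and check where the fingertips really are.

```bash

python3 -m inch '[[0,0,-2,0,0,-7.7,2.2],[0,0,-2,0,0,-7.7,2.2],[0,0,-2,0,0,-7.7,2.2],[0,0,-2,0,0,-7.7,2.2],[0,0,0,0,0,-7.7,2.2]]' 50
python3 -m inch '[[0,0,0,0,0,-7.7,2.2],[0,0,0,0,0,-7.7,2.2],[0,0,0,0,0,-7.7,2.2],[0,0,0,0,0,0,2.2]]' 50
python3 - <<'E'
from h import *
p=vision.read_camera('scene');save(p,'s5')
s=get_state();t=s['tcp_pos'];delta(.589,-.261,.15)
q=s['orientation'];M=Ro.from_quat([q[1],q[2],q[3],q[0]]).as_matrix()
z=p['pixels'][140:280,190:350].astype(float);z=(255*(z/255)**.45).astype(np.uint8)
z=cv2.resize(z,None,fx=5,fy=4.2,interpolation=cv2.INTER_CUBIC)[:,:,::-1].copy()
def dot(X,col):
    a=(proj(p,X)-[190,140])*[5,4.2];cv2.circle(z,(int(a[0]),int(a[1])),4,col,-1)
dot(t,(0,0,255));dot(t-M[:,2]*.019,(0,255,0));dot(t+M[:,1]*.011,(255,0,255));dot(t-M[:,1]*.011,(255,0,255));dot(t-M[:,2]*.073,(255,255,0))
cv2.imwrite('pics/g5.png',z)
E
```

```text
clock: 6.8
tcp_pos: [0.5893, -0.2612, 0.1534]
orientation: [0.002, 0.456, 0.89, -0.0]
wrist_force: [-0.3, 0.3, 0.5]
finger_gap: 0.0222
clock: 7.2
tcp_pos: [0.5876, -0.2601, 0.15]
orientation: [-0.001, 0.272, 0.962, 0.0]
wrist_force: [0.3, -0.1, 0.5]
finger_gap: 0.0218
clk 7.25 tcp [ 0.5877 -0.2602  0.1501] tilt 0.11 yaw 148.3 gap 0.022 F [-1.5  1.  -0.5]
d cm [-0.15  0.    0.01]
```

View pics/g5.png

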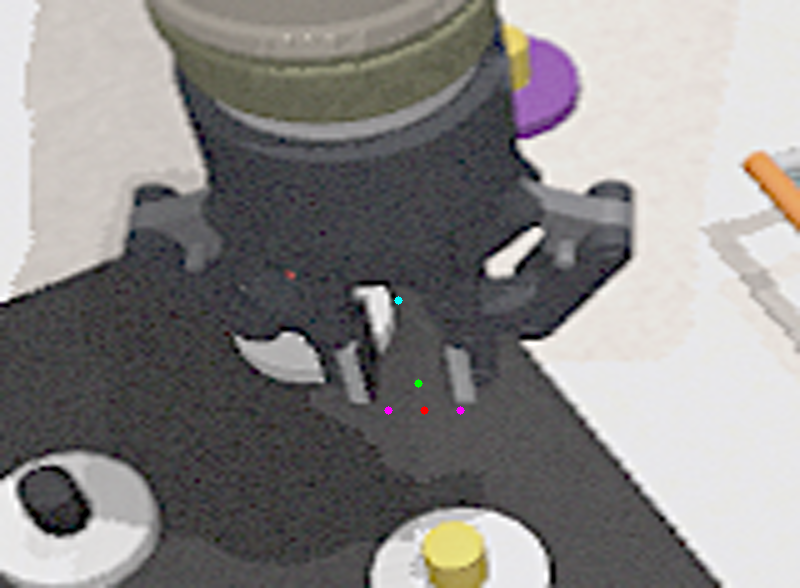

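```bash

python3 - <<'E'
from h import *
p=vision.read_camera('scene')
s=get_state();t=s['tcp_pos'];q=s['orientation'];M=Ro.from_quat([q[1],q[2],q[3],q[0]]).as_matrix()
for y in range(330,420,8):
    print(y,[(x,*((M.T@(w(p,x/5+190,y/4.2+140)-t))*1000).round().astype(int).tolist()) for x in list(range(335,380,7))+list(range(440,490,7))])
E
```

```text
330 [(335, -12, -16, -75), (342, -12, -14, -75), (349, -8, -14, -68), (356, -5, -13, -63), (363, 0, -12, -55), (370, 6, -12, -45), (377, 118, -38, 135), (440, -13, 12, -76), (447, -13, 14, -75), (454, -13, 16, -76), (461, -12, 18, -74), (468, -13, 20, -76), (475, -13, 22, -75), (482, -13, 24, -75), (489, -8, 25, -68)]
338 [(335, -13, -17, -71), (342, -13, -15, -71), (349, -9, -14, -64), (356, -7, -13, -61), (363, -2, -12, -53), (370, 2, -11, -46), (377, 8, -11, -36), (440, -8, 11, -62), (447, -13, 14, -71), (454, -13, 16, -71), (461, -13, 18, -71), (468, -13, 19, -71), (475, -13, 21, -71), (482, -14, 23, -73), (489, -9, 24, -64)]
346 [(335, -14, -17, -68), (342, -14, -15, -68), (349, -12, -14, -64), (356, -11, -12, -62), (363, -5, -12, -52), (370, 1, -11, -44), (377, 7, -11, -33), (440, -11, 11, -63), (447, -12, 13, -63), (454, -14, 15, -67), (461, -14, 17, -68), (468, -15, 19, -70), (475, -14, 21, -67), (482, -13, 23, -66), (489, -7, 24, -56)]
354 [(335, -9, -19, -54), (342, -12, -16, -59), (349, -12, -14, -60), (356, -12, -13, -58), (363, -7, -12, -50), (370, -3, -11, -44), (377, 4
[... 2005 characters left out ...]
, (468, 89, -3, 151), (475, 87, 0, 148), (482, 89, 3, 150), (489, 88, 6, 149)]
410 [(335, 85, -54, 150), (342, 84, -51, 149), (349, 84, -48, 149), (356, 86, -46, 153), (363, 83, -43, 148), (370, 83, -40, 147), (377, 83, -37, 148), (440, 84, -13, 149), (447, 83, -10, 147), (454, 84, -8, 150), (461, 84, -5, 149), (468, 84, -2, 148), (475, 84, 1, 149), (482, 83, 3, 148), (489, 83, 6, 148)]
418 [(335, 79, -53, 148), (342, 80, -51, 150), (349, 79, -48, 149), (356, 80, -45, 150), (363, 79, -42, 148), (370, 79, -40, 149), (377, 79, -37, 147), (440, 80, -13, 149), (447, 80, -10, 149), (454, 80, -7, 149), (461, 80, -5, 149), (468, 79, -2, 147), (475, 80, 1, 150), (482, 79, 3, 149), (489, 78, 6, 147)]
```

Depth on the pads shows their ends about 29 mm behind the reported TCP, so the fingers closed just above the knob. They are centred sideways. From here I'll aim the TCP 29 mm lower, checking the force on the way.

```bash

python3 -m inch '[[0,0,0,0,0,7.7,5],[0,0,0,0,0,7.7,5],[0,0,0,0,0,7.7,5],[0,0,0,0,0,7.7,5],[0,0,0,0,0,7.7,5]]' 40
python3 -m inch '[[0,0,1,0,0,7.7,5],[0,0,2,0,0,7.7,5],[0,0,2,0,0,7.7,5],[0,0,2,0,0,0,5],[0,0,2,0,0,0,5]]' 40
python3 -m inch '[[0,0,1.5,0,0,0,5],[0,0,1.5,0,0,0,5],[0,0,0,0,0,0,5]]' 40
python3 -c "
from h import *
delta(.5895,-.262,-.005,86.9)"
```

```text
clock: 7.8
tcp_pos: [0.5881, -0.2604, 0.1508]
orientation: [-0.0, 0.577, 0.817, -0.0]
wrist_force: [0.2, 0.7, -0.3]
finger_gap: 0.0496
clock: 8.3
tcp_pos: [0.588, -0.2604, 0.0602]
orientation: [-0.0, 0.727, 0.686, -0.0]
wrist_force: [0.9, 0.4, -0.0]
finger_gap: 0.0499
clock: 8.6
tcp_pos: [0.5863, -0.2594, 0.0285]
orientation: [-0.002, 0.727, 0.687, -0.001]
wrist_force: [-0.6, 0.7, 0.3]
finger_gap: 0.0501
clk 8.6 tcp [ 0.5863 -0.2594  0.0285] tilt 0.29 yaw 86.73 gap 0.0501 F [-0.6  0.7  0.3]
d cm [-0.25  0.35  3.35]
rot tool deg [-0.26 -0.13 -0.17]
```

```bash

python3 -m inch '[[-0.1,0.1,1,0,0,0,5],[0,0,1,0,0,0,5],[0,0,1,0,0,0,5],[0,0,0.4,0,0,0,5],[0,0,0,0,0,0,5]]' 40
python3 -m inch '[[0,0,0,0,0,0,1],[0,0,0,0,0,0,1],[0,0,0,0,0,0,1],[0,0,0,0,0,0,1],[0,0,0,0,0,0,1]]' 50
python3 -c "
from h import *
delta(.5895,-.262,-.005,86.9)"
```

```text
clock: 9.1
tcp_pos: [0.5886, -0.2612, -0.0037]
orientation: [-0.001, 0.726, 0.687, -0.0]
wrist_force: [-0.7, -0.4, -0.7]
finger_gap: 0.05
clock: 9.6
tcp_pos: [0.5898, -0.2619, -0.002]
orientation: [0.001, 0.726, 0.687, 0.0]
wrist_force: [-0.1, -0.3, 3.6]
finger_gap: 0.0206
clk 9.6 tcp [ 0.5898 -0.2619 -0.002 ] tilt 0.08 yaw 86.86 gap 0.0206 F [-0.1 -0.3  3.6]
d cm [-0.01 -0.03  0.3 ]
rot tool deg [ 0.07  0.04 -0.04]
```

```bash

python3 -m inch '[[0,0,-1,0,0,0,1],[0,0,-2,0,0,0,1],[0,0,-3,0,0,0,1],[0,0,-3,0,0,0,1],[0,0,-3,0,0,0,1]]' 50
python3 - <<'E'
from h import *
p=vision.read_camera('scene');save(p,'s6')
z=p['pixels'][150:310,200:360]
cv2.imwrite('pics/z6.png',cv2.resize(z,None,fx=3,fy=3)[:,:,::-1])
delta(.546,.0155,.117,86.9)
E
```

```text
clock: 10.1
tcp_pos: [0.5887, -0.2613, 0.1185]
orientation: [-0.0, 0.726, 0.687, -0.0]
wrist_force: [1.2, -0.1, -1.7]
finger_gap: 0.0202
clk 10.15 tcp [ 0.5913 -0.2628  0.1245] tilt 0.42 yaw 86.86 gap 0.0203 F [ 1.6 -0.7  2.8]
d cm [27.54 -6.05  0.62]
rot tool deg [ 0.37  0.2  -0.04]
```

View pics/z6.png

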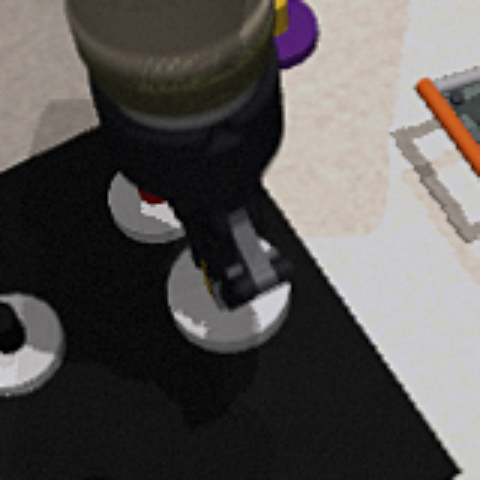

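The disc is lifted, seen at (230,305) with the hand above it. I'll carry it over the pocket.

```bash

python3 -m inch '[[1.5,-0.3,0,0,0,0,1],[3,-0.7,0,0,0,0,1],[3,-0.7,0,0,0,0,1],[3,-0.7,0,0,0,0,1],[3,-0.7,0,0,0,0,1]]' 50
python3 -m inch '[[3,-0.7,0,0,0,0,1],[3,-0.7,0,0,0,0,1],[3,-0.7,0,0,0,0,1],[3,-0.6,0,0,0,0,1],[1.9,-0.3,0,0,0,0,1]]' 50
python3 -m inch '[[0,0,0,0,0,0,1],[0,0,0,0,0,0,1]]' 50
python3 - <<'E'
from h import *
for n in ['scene','top']:
    p=vision.read_camera(n);save(p,n+'7')
    z=p['pixels'][90:250,310:470] if n=='scene' else p['pixels'][120:280,170:330]
    cv2.imwrite(f'pics/z7{n}.png',cv2.resize(z,None,fx=3.5,fy=3.5)[:,:,::-1])
delta(.546,.0155,.047,86.9)
E
```

```text
clock: 10.65
tcp_pos: [0.5637, -0.1227, 0.1157]
orientation: [-0.002, 0.726, 0.688, -0.001]
wrist_force: [-0.2, 0.1, -0.3]
finger_gap: 0.0202
clock: 11.15
tcp_pos: [0.5407, 0.0183, 0.1159]
orientation: [-0.002, 0.726, 0.688, -0.001]
wrist_force: [0.5, -0.5, -0.2]
finger_gap: 0.0201
clock: 11.35
tcp_pos: [0.5421, 0.0161, 0.1164]
orientation: [-0.001, 0.726, 0.688, -0.001]
wrist_force: [-0.2, 0.0, -2.0]
finger_gap: 0.0201
clk 11.45 tcp [0.5429 0.015  0.1167] tilt 0.05 yaw 86.84 gap 0.0202 F [-0.1  0.7 -1.2]
d cm [0.07 0.32 6.97]
rot tool deg [-0.05  0.01 -0.06]
```

View pics/z7scene.png

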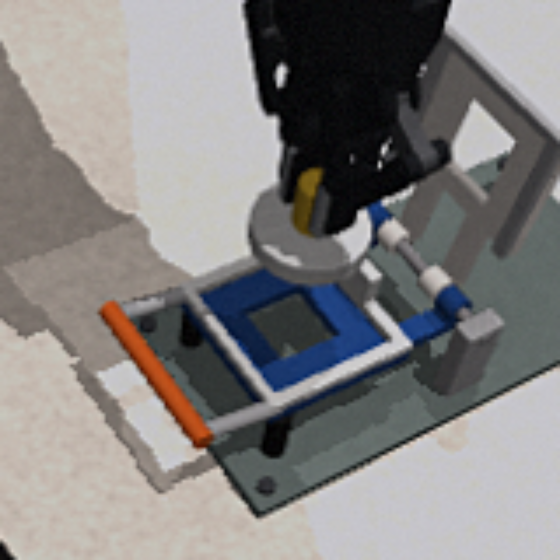

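View pics/z7top.png

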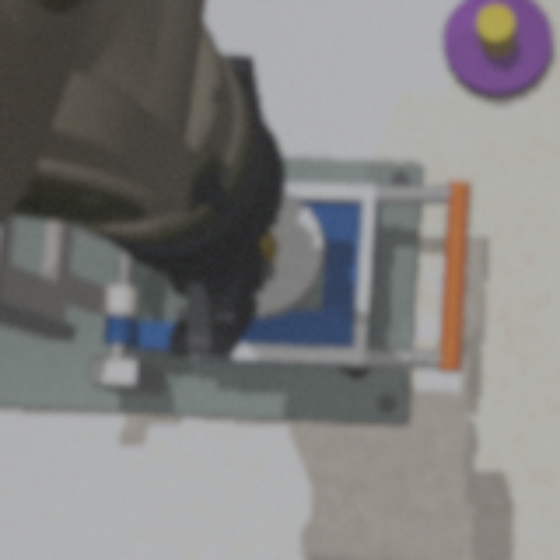

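The disc hangs above the pocket, with its shadow on the leaf. I'll check its centre against the pocket by depth before lowering.

```bash

python3 - <<'E'
from h import *
p=vision.read_camera('scene')
s=get_state();t=s['tcp_pos'];print(t)
m=np.zeros((400,640),bool);m[140:175,378:422]=1
hsv=cv2.cvtColor(p['pixels'],cv2.COLOR_RGB2HSV)
m&=(hsv[:,:,1]<70)&(hsv[:,:,2]>70)
c=cloud(p,m);f=c[(c[:,2]>.12)&(c[:,2]<.15)];print(len(f),np.percentile(f[:,2],[10,50,90]).round(4))
# robust: extents on -y,+x visible side; fit circle r=.032
from scipy.optimize import minimize
from scipy.spatial import ConvexHull
z=np.median(f[:,2]);g=f[abs(f[:,2]-z)<.006];print(g.min(0).round(4),g.max(0).round(4),z)
h=g[ConvexHull(g[:,:2]).vertices]
a=(h[:,1]<t[1]+.0)|((h[:,0]>t[0]+.02))
fit=minimize(lambda q:np.sum(np.abs(np.hypot(*(h[a][:,:2]-q).T)-.032)),t[:2],method='Nelder-Mead').x;print('disc centre',fit.round(4))
E
```

```text
[0.54307007 0.01469031 0.1168366 ]
545 [0.1263 0.1334 0.135 ]
[ 0.5093 -0.0172  0.1279] [0.5751 0.0443 0.1363] 0.13344137151565016
disc centre [0.5436 0.0145]
```

```bash

python3 -m inch '[[0.1,0.4,0,0,0,0,1],[0,0,2,0,0,0,1],[0,0,2,0,0,0,1],[0,0,1.5,0,0,0,1],[0,0,0.5,0,0,0,1]]' 50
python3 -m inch '[[0,0,0,0,0,0,1],[0,0,0,0,0,0,1]]'
python3 -c "
from h import *
delta(.547,.0155,.047,86.9)"
```

```text
clock: 12.0
tcp_pos: [0.5464, 0.0156, 0.0555]
orientation: [-0.001, 0.727, 0.687, -0.001]
wrist_force: [-0.2, 0.8, -0.8]
finger_gap: 0.0199
clock: 12.2
tcp_pos: [0.548, 0.0158, 0.0579]
orientation: [0.0, 0.726, 0.687, 0.0]
wrist_force: [-0.6, 0.6, -1.3]
finger_gap: 0.0206
clk 12.2 tcp [0.548  0.0158 0.0579] tilt 0.05 yaw 86.83 gap 0.0206 F [-0.6  0.6 -1.3]
d cm [-0.03 -0.1   1.09]
rot tool deg [ 0.05  0.01 -0.07]
```

```bash

python3 -m inch '[[0,0,0.5,0,0,0,1],[0,0,0,0,0,0,1]]'
python3 -m inch '[[0,0,0.3,0,0,0,1],[0,0,0,0,0,0,1]]'
python3 - <<'E'
from h import *
for n in ['scene']:
    p=vision.read_camera(n);save(p,n+'8')
    z=p['pixels'][90:250,310:470]
    cv2.imwrite(f'pics/z8{n}.png',cv2.resize(z,None,fx=3.7,fy=3.7)[:,:,::-1])
delta(.547,.0155,.047,86.9)
E
```

```text
clock: 12.4
tcp_pos: [0.5475, 0.016, 0.0524]
orientation: [0.0, 0.726, 0.687, 0.0]
wrist_force: [0.7, -0.2, -1.9]
finger_gap: 0.0199
clock: 12.6
tcp_pos: [0.5473, 0.0162, 0.0491]
orientation: [0.0, 0.726, 0.687, -0.0]
wrist_force: [-0.2, -0.7, -1.4]
finger_gap: 0.0201
clk 12.65 tcp [0.5472 0.0161 0.0492] tilt 0.01 yaw 86.86 gap 0.0204 F [-0.2 -0.7 -2.2]
d cm [-0.07 -0.02  0.22]
rot tool deg [-0.01  0.01 -0.04]
```

View pics/z8scene.png

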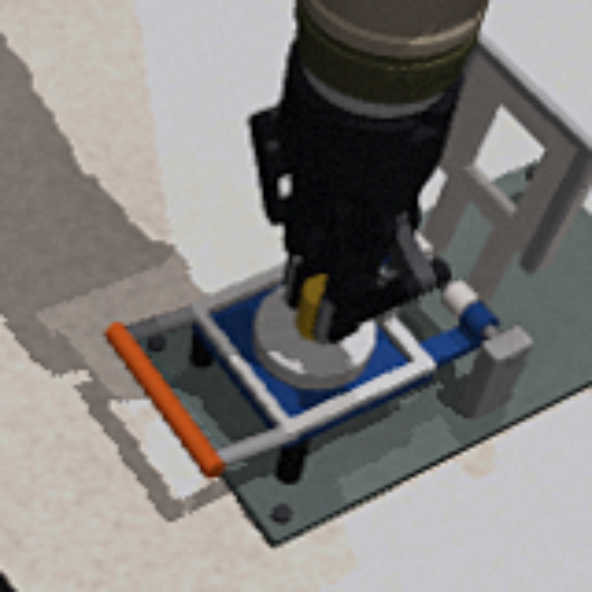

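```bash

python3 -m inch '[[0,0,0.2,0,0,0,1],[0,0,0,0,0,0,1]]'
python3 -m inch '[[0,0,0.2,0,0,0,1],[0,0,0,0,0,0,1]]'
python3 -m inch '[[0,0,0.1,0,0,0,1],[0,0,0,0,0,0,1]]'
```

```text
clock: 12.85
tcp_pos: [0.5473, 0.0161, 0.0471]
orientation: [-0.0, 0.726, 0.687, -0.0]
wrist_force: [0.2, -0.7, -0.6]
finger_gap: 0.0201
clock: 13.05
tcp_pos: [0.5474, 0.0161, 0.0469]
orientation: [0.0, 0.726, 0.688, 0.0]
wrist_force: [-4.1, 0.7, 10.8]
finger_gap: 0.0203
clock: 13.25
tcp_pos: [0.5475, 0.0161, 0.0469]
orientation: [0.001, 0.726, 0.688, 0.0]
wrist_force: [-6.9, 0.3, 17.6]
finger_gap: 0.0202
```

It is seated on the floor, with contact at 0.047. I'll relieve the pressure, open and retreat.

```bash

python3 -m inch '[[0,0,-0.3,0,0,0,1],[0,0,0,0,0,0,5],[0,0,0,0,0,0,5],[0,0,0,0,0,0,5],[0,0,0,0,0,0,5]]' 30
python3 -m inch '[[0,0,-0.5,0,0,0,5],[0,0,-1,0,0,0,5],[0,0,-2,0,0,0,5],[0,0,-3,0,0,0,5],[0,0,-3,0,0,0,5]]'
python3 -m inch '[[-3,0,-2,0,0,-7.5,5],[-3,0,0,0,0,-7.5,5],[-3,0,0,0,0,-7.5,5],[-3,0,0,0,0,-7.5,5],[0,0,0,0,0,-7.5,5]]'
python3 - <<'E'
from h import *
for n in ['scene','top']:
    p=vision.read_camera(n);save(p,n+'9')
    z=p['pixels'][90:250,310:470] if n=='scene' else p['pixels'][120:280,170:330]
    cv2.imwrite(f'pics/z9{n}.png',cv2.resize(z,None,fx=3.5,fy=3.5)[:,:,::-1])
delta(.541,-.0755,.16,176.9)
E
```

```text
clock: 13.75
tcp_pos: [0.5473, 0.0161, 0.0469]
orientation: [-0.0, 0.726, 0.687, -0.0]
wrist_force: [-0.8, -1.0, -0.5]
finger_gap: 0.0498
clock: 14.25
tcp_pos: [0.5471, 0.0161, 0.1438]
orientation: [-0.0, 0.726, 0.687, -0.0]
wrist_force: [-0.1, 0.3, 0.1]
finger_gap: 0.0502
clock: 14.75
tcp_pos: [0.5656, -0.105, 0.1633]
orientation: [0.001, 0.466, 0.885, -0.0]
wrist_force: [-0.2, 0.3, 0.2]
finger_gap: 0.0502
clk 14.85 tcp [ 0.5644 -0.1024  0.163 ] tilt 0.04 yaw 124.29 gap 0.05 F [-1.1 -0.3 -0.2]
d cm [ 3.54 -0.42  0.29]
rot tool deg [ 1.000e-02  4.000e-02 -5.261e+01]
```

View pics/z9scene.png

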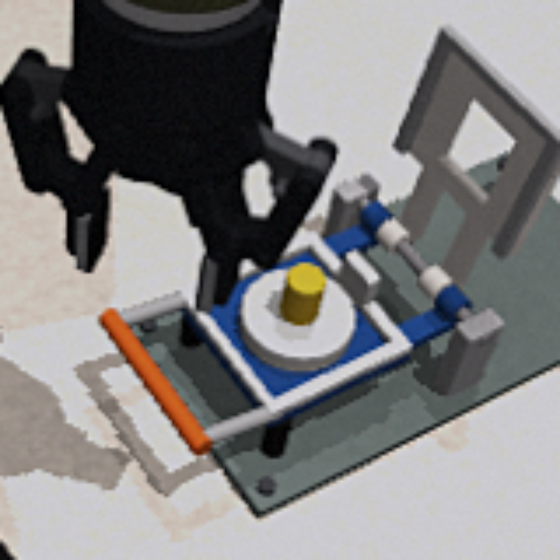

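View pics/z9top.png

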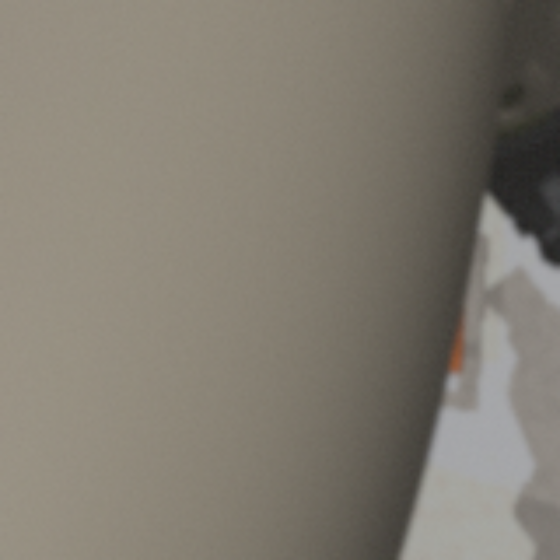

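The disc sits flat and centred in the pocket, knob up, at (300,320) in the zoom. The cover is still upright. Next I'll turn the hand for the bar.

```bash

python3 -m inch '[[0,0,0,0,0,-7.5,4],[0,0,0,0,0,-7.5,4],[0,0,0,0,0,-7.5,4],[0,0,0,0,0,-7.5,4],[0,0,0,0,0,-7.5,4]]' 30
python3 -m inch '[[0,0,0,0,0,-7.5,4],[0,0,0,0,0,-7.6,4],[0,0,0,0,0,0,4]]' 30
python3 -c "
from h import *
delta(.541,-.0755,.07,176.9)"
```

```text
clock: 15.35
tcp_pos: [0.564, -0.1006, 0.1629]
orientation: [0.0, 0.156, 0.988, -0.0]
wrist_force: [0.8, 0.4, -0.1]
finger_gap: 0.0404
clock: 15.65
tcp_pos: [0.564, -0.1007, 0.1629]
orientation: [0.0, 0.027, 1.0, -0.0]
wrist_force: [0.4, 0.2, 0.4]
finger_gap: 0.0394
clk 15.65 tcp [ 0.564  -0.1007  0.1629] tilt 0.02 yaw 176.88 gap 0.0394 F [0.4 0.2 0.4]
d cm [2.44 2.39 9.29]
rot tool deg [-0.01  0.02 -0.02]
```

```bash

python3 -m inch '[[1.2,1.2,0,0,0,0,4],[1.2,1.2,2,0,0,0,4],[0,0,3,0,0,0,4],[0,0,3,0,0,0,4],[0,0,1.3,0,0,0,4]]' 30
python3 -m inch '[[0,0,0,0,0,0,4],[0,0,0,0,0,0,4]]'
python3 - <<'E'
from h import *
p=vision.read_camera('scene');save(p,'s10')
s=get_state();t=s['tcp_pos'];q=s['orientation'];M=Ro.from_quat([q[1],q[2],q[3],q[0]]).as_matrix()
z=p['pixels'][100:260,290:450]
z=cv2.resize(z,None,fx=3.7,fy=3.7)[:,:,::-1].copy()
def dot(X,col):
    a=(proj(p,X)-[290,100])*3.7;cv2.circle(z,(int(a[0]),int(a[1])),3,col,-1)
for k in (-.02,.02): dot(t-M[:,2]*.031+M[:,1]*k,(255,0,255))
cv2.imwrite('pics/z10.png',z)
delta(.541,-.0755,.012,176.9)
E
```

```text
clock: 16.15
tcp_pos: [0.5396, -0.0751, 0.0672]
orientation: [-0.002, 0.028, 1.0, 0.0]
wrist_force: [-0.3, 0.6, 0.3]
finger_gap: 0.0398
clock: 16.35
tcp_pos: [0.542, -0.0762, 0.0702]
orientation: [0.0, 0.027, 1.0, -0.0]
wrist_force: [-0.2, -0.4, -0.5]
finger_gap: 0.0397
clk 16.4 tcp [ 0.5425 -0.0765  0.0707] tilt 0.12 yaw 176.89 gap 0.0398 F [ 0.5 -0.1 -0.3]
d cm [0.17 0.09 5.87]
rot tool deg [-0.03  0.12 -0.01]
```

View pics/z10.png

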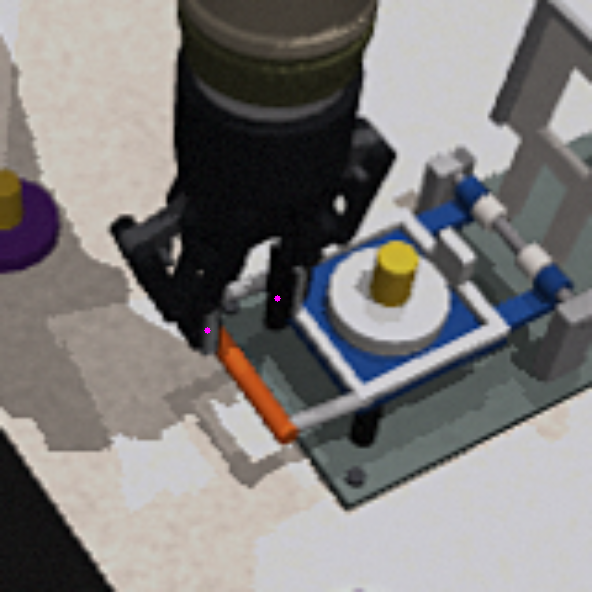

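The fingers straddle the bar, with tips at (215,345) and (277,325). I'll lower and close.

```bash

python3 -m inch '[[0.1,0.1,1,0,0,0,4],[0,0,2,0,0,0,4],[0,0,1.5,0,0,0,4],[0,0,1,0,0,0,4],[0,0,0.3,0,0,0,4]]' 30
python3 -m inch '[[0,0,0,0,0,0,3],[0,0,0,0,0,0,2],[0,0,0,0,0,0,1.5],[0,0,0,0,0,0,0.5],[0,0,0,0,0,0,0.5]]' 25
python3 - <<'E'
from h import *
delta(.541,-.0755,.012,176.9)
p=vision.read_camera('scene');save(p,'s11')
z=p['pixels'][100:260,290:450]
cv2.imwrite('pics/z11.png',cv2.resize(z,None,fx=3.7,fy=3.7)[:,:,::-1])
E
```

```text
clock: 16.9
tcp_pos: [0.54, -0.075, 0.0104]
orientation: [-0.001, 0.027, 1.0, 0.0]
wrist_force: [-0.2, -0.3, 0.7]
finger_gap: 0.0399
clock: 17.4
tcp_pos: [0.5412, -0.075, 0.0121]
orientation: [0.001, 0.026, 1.0, 0.0]
wrist_force: [-0.4, 1.3, 3.9]
finger_gap: 0.0109
clk 17.4 tcp [ 0.5412 -0.075   0.0121] tilt 0.09 yaw 176.96 gap 0.0109 F [-0.4  1.3  3.9]
d cm [ 0.02 -0.05  0.01]
rot tool deg [0.01 0.09 0.06]
```

View pics/z11.png

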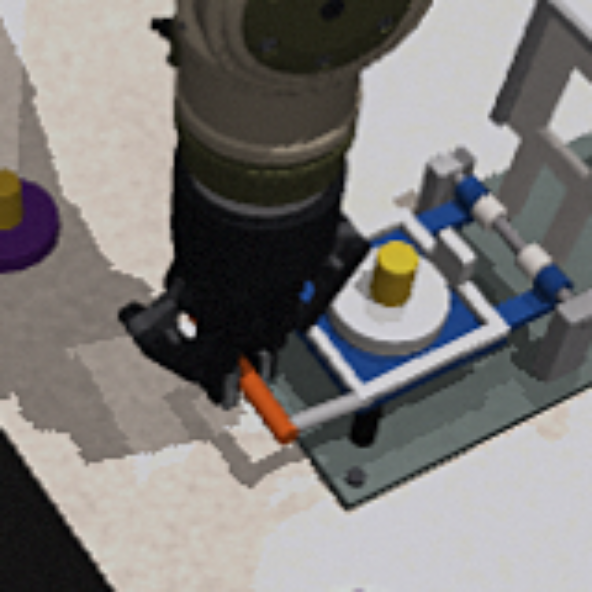

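Bar gripped: gap 11 mm against a commanded 5. I'll swing along the 176 mm arc in 5° rows. Tool +y is fixture +y.

```bash

python3 -m inch '[[0,0.07,-1.53,0,0,0,0.5],[0,0.20,-1.52,0,0,0,0.5],[0,0.33,-1.5,0,0,0,0.5],[0,0.46,-1.46,0,0,0,0.5],[0,0.59,-1.42,0,0,0,0.5]]' 25
python3 - <<'E'
from h import *
delta(.541,-.075,.012,176.9)
p=vision.read_camera('scene');save(p,'s12')
z=p['pixels'][80:260,290:470]
cv2.imwrite('pics/z12.png',cv2.resize(z,None,fx=3.3,fy=3.3)[:,:,::-1])
E
```

```text
clock: 17.95
tcp_pos: [0.542, -0.0599, 0.0858]
orientation: [0.0, 0.027, 1.0, -0.001]
wrist_force: [2.6, -2.8, -4.0]
finger_gap: 0.0111
clk 17.95 tcp [ 0.542  -0.0599  0.0858] tilt 0.17 yaw 176.91 gap 0.0111 F [ 2.6 -2.8 -4. ]
d cm [ 0.03 -1.49  7.38]
rot tool deg [-0.16  0.05  0.01]
```

View pics/z12.png

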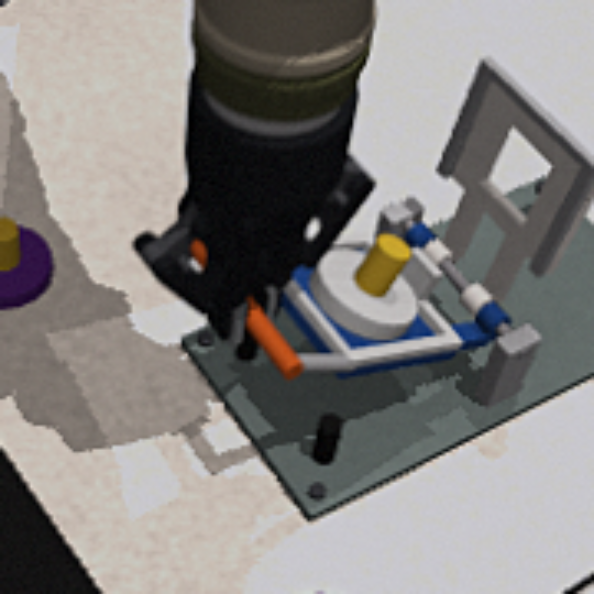

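The leaf is up about 25° with the disc seated against the tongue. Forces are small, so I continue.

```bash

python3 -m inch '[[0,0.71,-1.36,0,0,0,0.5],[0,0.83,-1.3,0,0,0,0.5],[0,0.93,-1.22,0,0,0,0.5],[0,1.04,-1.13,0,0,0,0.5],[0,1.13,-1.04,0,0,0,0.5]]' 25
python3 -m inch '[[0,1.22,-0.93,0,0,0,0.5],[0,1.3,-0.83,0,0,0,0.5],[0,1.36,-0.71,0,0,0,0.5],[0,1.42,-0.59,0,0,0,0.5],[0,0,0,0,0,0,0.5]]' 25
python3 - <<'E'
from h import *
delta(.541,-.075,.012,176.9)
p=vision.read_camera('scene');save(p,'s13')
z=p['pixels'][80:260,290:470]
cv2.imwrite('pics/z13.png',cv2.resize(z,None,fx=3.3,fy=3.3)[:,:,::-1])
E
```

```text
clock: 18.5
tcp_pos: [0.5448, -0.0167, 0.1478]
orientation: [0.001, 0.028, 1.0, -0.005]
wrist_force: [-1.6, -12.3, 7.6]
finger_gap: 0.0108
clock: 19.0
tcp_pos: [0.5484, 0.0391, 0.1804]
orientation: [0.003, 0.027, 1.0, -0.002]
wrist_force: [-4.1, -6.7, 18.7]
finger_gap: 0.0109
clk 19.0 tcp [0.5484 0.0391 0.1804] tilt 0.45 yaw 176.95 gap 0.0109 F [-4.1 -6.7 18.7]
d cm [  0.24 -11.36  16.89]
rot tool deg [-0.26  0.36  0.05]
```

View pics/z13.png

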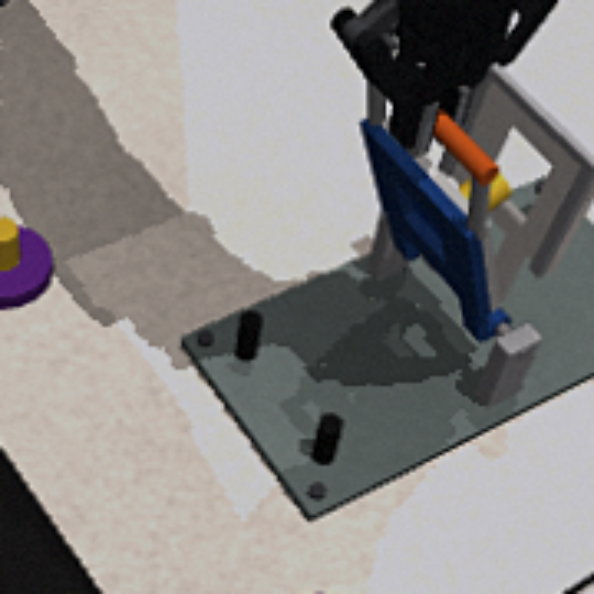

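```bash

python3 -m inch '[[0,1.46,-0.66,0,0,0,0.5],[0,1.5,-0.33,0,0,0,0.5],[0,1.52,-0.2,0,0,0,0.5],[0,1.53,-0.07,0,0,0,0.5],[0,0,0,0,0,0,0.5]]' 25
python3 -c "
from h import *
delta(.541,-.075,.012,176.9)"
```

```text
clock: 19.55
tcp_pos: [0.552, 0.102, 0.1906]
orientation: [0.002, 0.026, 1.0, 0.0]
wrist_force: [3.0, 0.3, 7.6]
finger_gap: 0.0111
clk 19.55 tcp [0.552  0.102  0.1906] tilt 0.29 yaw 177.04 gap 0.0111 F [3.  0.3 7.6]
d cm [  0.27 -17.75  17.85]
rot tool deg [0.03 0.28 0.14]
```

Upright now, with small forces. I'll continue over the top, where it meets the cover.

```bash

python3 -m inch '[[0,1.53,0.07,0,0,0,0.5],[0,1.52,0.20,0,0,0,0.5],[0,1.5,0.33,0,0,0,0.5],[0,1.46,0.46,0,0,0,0.5],[0,1.42,0.59,0,0,0,0.5]]' 25
python3 - <<'E'
from h import *
delta(.541,-.075,.012,176.9)
p=vision.read_camera('scene');save(p,'s14')
z=p['pixels'][60:240,310:510]
cv2.imwrite('pics/z14.png',cv2.resize(z,None,fx=3.3,fy=3.3)[:,:,::-1])
E
```

```text
clock: 20.05
tcp_pos: [0.5558, 0.175, 0.1731]
orientation: [0.002, 0.027, 1.0, -0.001]
wrist_force: [5.0, -0.6, 5.6]
finger_gap: 0.011
clk 20.05 tcp [0.5558 0.175  0.1731] tilt 0.24 yaw 176.93 gap 0.011 F [ 5.  -0.6  5.6]
d cm [  0.2  -25.02  16.14]
rot tool deg [-0.07  0.24  0.03]
```

View pics/z14.png

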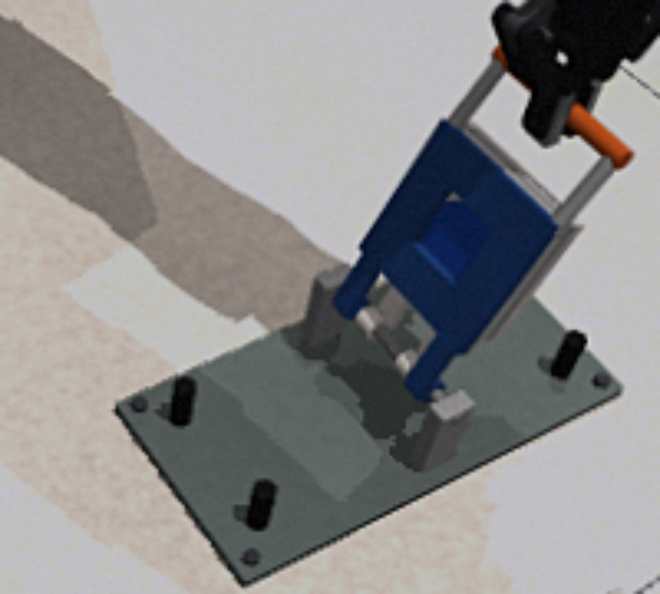

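The leaf is at about 115° with the disc's blue underside in the window, and it is pushing the cover. I continue.

```bash

python3 -m inch '[[0,1.36,0.71,0,0,0,0.5],[0,1.3,0.83,0,0,0,0.5],[0,1.22,0.93,0,0,0,0.5],[0,1.13,1.04,0,0,0,0.5],[0,1.04,1.13,0,0,0,0.5]]' 25
python3 -m inch '[[0,0.93,1.22,0,0,0,0.5],[0,0.83,1.3,0,0,0,0.5],[0,0.71,1.36,0,0,0,0.5],[0,0.59,1.42,0,0,0,0.5],[0,0,0,0,0,0,0.5]]' 25
python3 -c "
from h import *
delta(.541,-.075,.012,176.9)"
```

```text
clock: 20.6
tcp_pos: [0.5586, 0.2359, 0.1259]
orientation: [0.002, 0.027, 1.0, -0.0]
wrist_force: [5.7, -3.3, 1.4]
finger_gap: 0.0111
clock: 21.1
tcp_pos: [0.5597, 0.267, 0.0709]
orientation: [0.001, 0.026, 1.0, 0.0]
wrist_force: [8.4, 0.5, -2.8]
finger_gap: 0.0108
clk 21.1 tcp [0.5597 0.267  0.0709] tilt 0.07 yaw 176.99 gap 0.0108 F [ 8.4  0.5 -2.8]
d cm [  0.07 -34.25   5.88]
rot tool deg [0.02 0.07 0.09]
```

```bash

python3 -m inch '[[-0.1,0.46,1.46,0,0,0,0.5],[0,0.33,1.5,0,0,0,0.5],[0,0.2,1.2,0,0,0,0.5],[0,0.1,0.8,0,0,0,0.5],[0,0,0,0,0,0,0.5]]' 25
python3 -m inch '[[0,0,0.5,0,0,0,0.5],[0,0,0,0,0,0,0.5]]' 25
python3 - <<'E'
from h import *
delta(.541,-.075,.012,176.9)
p=vision.read_camera('scene');save(p,'s15')
z=p['pixels'][60:240,310:510]
cv2.imwrite('pics/z15.png',cv2.resize(z,None,fx=3.3,fy=3.3)[:,:,::-1])
E
```

```text
clock: 21.6
tcp_pos: [0.5599, 0.2764, 0.0213]
orientation: [-0.001, 0.027, 1.0, -0.001]
wrist_force: [5.0, -0.9, -2.9]
finger_gap: 0.011
clock: 21.8
tcp_pos: [0.56, 0.2765, 0.0172]
orientation: [-0.0, 0.027, 1.0, -0.0]
wrist_force: [3.9, -1.3, -3.2]
finger_gap: 0.011
clk 21.8 tcp [0.56   0.2765 0.0172] tilt 0.05 yaw 176.95 gap 0.011 F [ 3.9 -1.3 -3.2]
d cm [ 2.00e-02 -3.52e+01  5.50e-01]
rot tool deg [-0.04 -0.04  0.05]
```

View pics/z15.png

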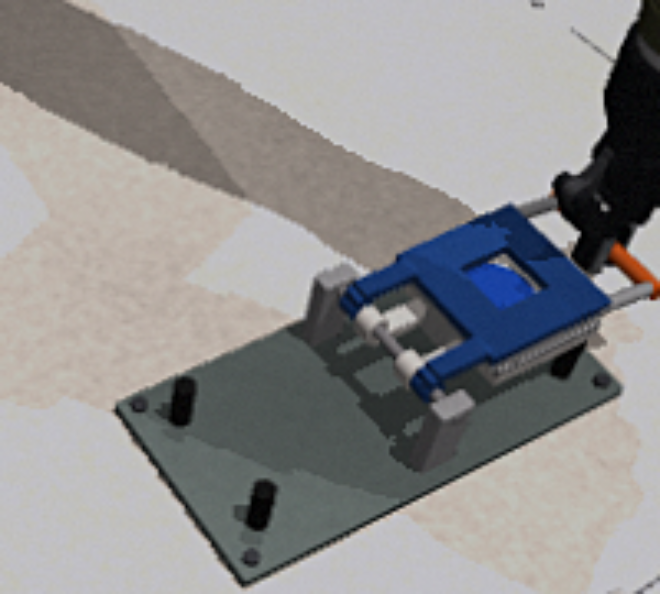

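Nearly down, with the blue disc face showing in the window. I'll press in small steps until it reaches the stop.

```bash

for i in 1; do python3 -m inch '[[0,0,0.3,0,0,0,0.5],[0,0,0.2,0,0,0,0.5],[0,0,0,0,0,0,0.5]]' 25; done
python3 -m inch '[[0,0,0.2,0,0,0,0.5],[0,0,0,0,0,0,0.5],[0,0,0,0,0,0,0.5]]' 25
python3 -m inch '[[0,0,0.2,0,0,0,0.5],[0,0,0,0,0,0,0.5],[0,0,0,0,0,0,0.5]]' 25
```

```text
clock: 22.15
tcp_pos: [0.56, 0.2766, 0.014]
orientation: [0.0, 0.026, 1.0, -0.0]
wrist_force: [1.6, -2.0, 4.2]
finger_gap: 0.0108
clock: 22.45
tcp_pos: [0.5601, 0.2766, 0.0136]
orientation: [0.0, 0.026, 1.0, 0.0]
wrist_force: [-1.1, -4.5, 13.4]
finger_gap: 0.0112
clock: 22.75
tcp_pos: [0.5602, 0.2766, 0.0135]
orientation: [0.001, 0.026, 1.0, 0.0]
wrist_force: [-5.2, -4.4, 23.8]
finger_gap: 0.0109
```

It is at the stop: force rises with no motion. I'll relax, open, retreat and look.

```bash

python3 -m inch '[[0,0,-0.3,0,0,0,0.5],[0,0,0,0,0,0,2],[0,0,0,0,0,0,3.5],[0,0,0,0,0,0,3.5],[0,0,0,0,0,0,3.5]]' 25
python3 -m inch '[[0,0,-0.5,0,0,0,3.5],[0,0,-1.5,0,0,0,3.5],[0,0,-3,0,0,0,3.5],[0,0,-4,0,0,0,3.5],[0,0,-4,0,0,0,3.5]]'
python3 -m inch '[[0,3,-4,0,0,0,3.5],[0,4,0,0,0,0,3.5],[0,4,0,0,0,0,3.5],[0,4,0,0,0,0,3.5],[0,4,0,0,0,0,3.5]]'
python3 - <<'E'
from h import *
delta(.541,-.075,.012,176.9)
for n in ['scene','top']:
    p=vision.read_camera(n);save(p,n+'16')
    z=p['pixels'][60:240,310:510] if n=='scene' else p['pixels'][120:270,120:320]
    cv2.imwrite(f'pics/z16{n}.png',cv2.resize(z,None,fx=3.3,fy=3.3)[:,:,::-1])
    hsv=cv2.cvtColor(p['pixels'],cv2.COLOR_RGB2HSV);H,S,V=hsv[:,:,0],hsv[:,:,1],hsv[:,:,2]
    R=np.zeros(H.shape,bool)
    if n=='scene': R[60:240,310:520]=1
    else: R[120:270,100:320]=1
    c=cloud(p,R&(H>4)&(H<18)&(S>150)&(V>80));print(n,'bar',len(c),c.mean(0).round(4) if len(c) else'', np.percentile(c[:,2],[50,95]).round(3) if len(c) else '')
    c=cloud(p,R&(H>100)&(H<128)&(S>110));c=c[c[:,2]>.05];yf=c[:,1]
    if len(c):
        A=np.c_[c,np.ones(len(c))];k=(c[:,1]>.14);co=np.linalg.lstsq(A[k][:,[0,1,3]],c[k][:,2],rcond=None)[0];print('leaf plane slope x,y',co.round(3),'z',np.median(c[k][:,2]).round(4))
    for l in ['yellow_disc_center','black_disc','red_disc','jar']:
        for x in tip_of(p,l)[:3]: print(l,round(x['confidence'],2),np.round(x['location']))
E
```

```text
clock: 23.25
tcp_pos: [0.5593, 0.2767, 0.0119]
orientation: [-0.001, 0.026, 1.0, -0.0]
wrist_force: [-0.5, -0.2, -0.2]
finger_gap: 0.035
clock: 23.75
tcp_pos: [0.5595, 0.2765, 0.1438]
orientation: [-0.001, 0.026, 1.0, -0.0]
wrist_force: [0.7, 0.0, -0.3]
finger_gap: 0.0349
clock: 24.25
tcp_pos: [0.5701, 0.4679, 0.1832]
orientation: [0.0, 0.027, 1.0, 0.0]
wrist_force: [0.8, -0.2, -0.7]
finger_gap: 0.0351
clk 24.25 tcp [0.5701 0.4679 0.1832] tilt 0.03 yaw 176.95 gap 0.0351 F [ 0.8 -0.2 -0.7]
d cm [ 3.000e-02 -5.437e+01  1.711e+01]
rot tool deg [0.02 0.02 0.05]
scene bar 166 [0.5636 0.2725 0.062 ] [0.062 0.065]
leaf plane slope x,y [0.001 0.001 0.071] z 0.0732
yellow_disc_center 0.91 [388. 275.]
yellow_disc_center 0.67 [287. 159.]
yellow_disc_center 0.52 [458. 153.]
black_disc 0.53 [252. 217.]
red_disc 0.77 [253. 216.]
jar 0.62 [237. 331.]
top bar 0  
leaf plane slope x,y [-0.026 -0.057  0.099] z 0.0758
yellow_disc_center 0.92 [169. 194.]
yellow_disc_center 0.62 [316. 130.]
yellow_disc_center 0.56 [321. 300.]
black_disc 0.89 [455. 224.]
black_disc 0.41 [389. 250.]
red_disc 0.61 [389. 249.]
jar 0.58 [449. 158.]
```

View pics/scene16.png

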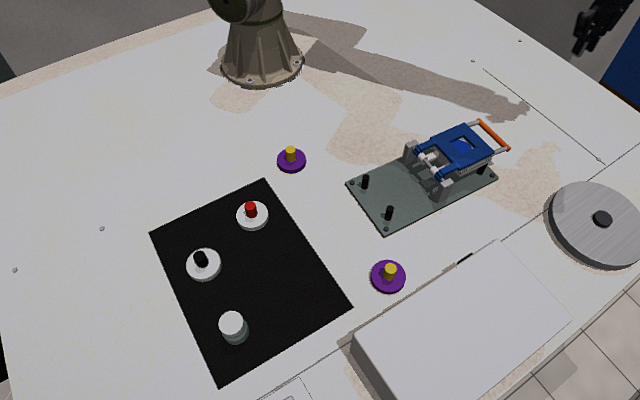

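View pics/z16scene.png

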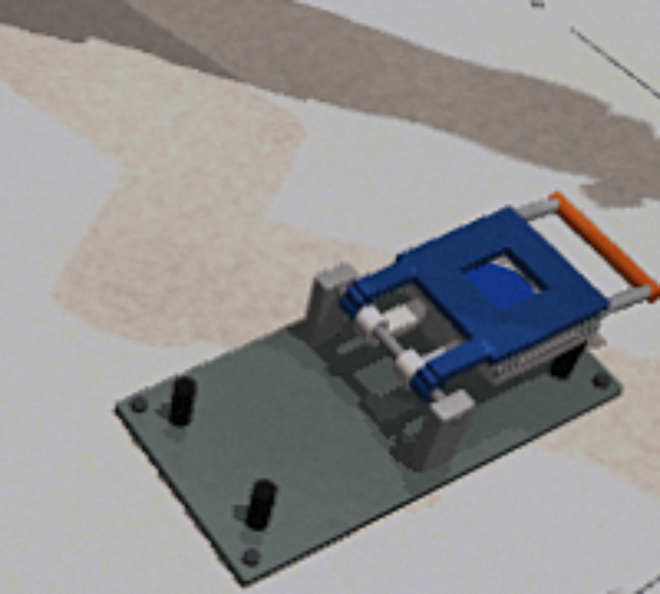

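View pics/z16top.png

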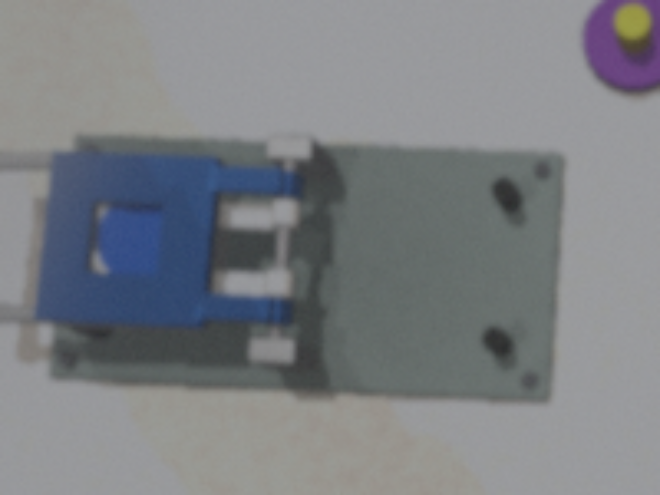

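```bash
python3 -c "
from h import *
workorder.hand_in();print(get_state()['clock'])"
```

```text
the job is handed in; nothing more can be done
the job is handed in; nothing more can be done
```

I set the yellow-knobbed disc knob-up in the leaf pocket, let go of it, and swung the leaf over by its bar until it stopped. The job is handed in at about 24 s.

**First grasp missed:** the fingers closed above the knob without touching the disc. Depth on the pads put the fingertips about 29 mm behind the reported TCP, so I aimed that much lower from then on. The second grasp held.

**Last checks that agreed:**
- **Leaf:** level in the scene camera (slope about 0.001). It stopped moving while the push rose to about 24 N. The bar top reads 62–65 mm against an expected 66 mm.
- **Disc:** its blue face is up in the leaf window, shut against the cover. It has slid a few millimetres toward the hinge inside the pocket.
- **Robot:** gripper open, clear of everything.
- **Bystanders:** the black disc, red disc and jar look unmoved in the pictures.

**Checks that were weak or disagreed:**
- The top camera gave the leaf a slope of about 0.06. I trusted the scene camera, the stop and the bar height instead.
- The cover is mostly hidden under the leaf, so I judged it down only from the leaf reaching its stop.
- The network's finds for the yellow disc in the last pictures include the purple look-alikes. Its finds for the other discs were mixed, including black and red at the same spot. I relied on the pictures there.

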